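# Put the dry pot scrapers away under the sink

### The job

The pot scrapers drying in the slotted bamboo rack are to be put away in the low hinged plastic tub: lift the ramekin off the closed tub and stand it upright on the shelf, open the lid right up so that it stays up, slide every scraper up out of its slot and stow it in the tub, then shut the lid fully and stand the ramekin upright on it again. Leave the round sink cover in the rack and do not disturb the bottles, sponge, brush or jar.

Things in the scene. Friction and masses are not known exactly. Their poses are not given: they have to be found in the camera images.
- rack: Slotted bamboo rack, fixed, 90 (x) x 262 (y) x 48 mm high. Origin: centre of its underside; z up. Six slots side by side at y = -110, -66, -22, 22, 66 and 110 mm; each is 66 mm long (along x), 5 mm wide (along y), its floor 10 mm and its top 48 mm above the origin. Each holds one scraper or the sink cover, or is empty.
- scraper1: Steel pot scraper, one of up to five alike (absent: None), 90 g: blade 62 mm wide (x), 3 mm thick (y), 81 mm high (z); along its whole top edge a black bar 62 (x) x 11 (y) x 16 (z) mm, from z = 79 to 95 mm. Origin: middle of the blade's bottom edge; z points to the bar, y is the blade's normal. Starts standing in a rack slot, bar up, leaning up to 4 degrees.
- scraper2: Steel pot scraper, one of up to five alike (absent: None), 90 g: blade 62 mm wide (x), 3 mm thick (y), 81 mm high (z); along its whole top edge a black bar 62 (x) x 11 (y) x 16 (z) mm, from z = 79 to 95 mm. Origin: middle of the blade's bottom edge; z points to the bar, y is the blade's normal. Starts standing in a rack slot, bar up, leaning up to 4 degrees.
- scraper3: Steel pot scraper, one of up to five alike (absent: None), 90 g: blade 62 mm wide (x), 3 mm thick (y), 81 mm high (z); along its whole top edge a black bar 62 (x) x 11 (y) x 16 (z) mm, from z = 79 to 95 mm. Origin: middle of the blade's bottom edge; z points to the bar, y is the blade's normal. Starts standing in a rack slot, bar up, leaning up to 4 degrees.
- scraper4: Steel pot scraper, one of up to five alike (absent: None), 90 g: blade 62 mm wide (x), 3 mm thick (y), 81 mm high (z); along its whole top edge a black bar 62 (x) x 11 (y) x 16 (z) mm, from z = 79 to 95 mm. Origin: middle of the blade's bottom edge; z points to the bar, y is the blade's normal. Starts standing in a rack slot, bar up, leaning up to 4 degrees.
- scraper5: Steel pot scraper, one of up to five alike (absent: None), 90 g: blade 62 mm wide (x), 3 mm thick (y), 81 mm high (z); along its whole top edge a black bar 62 (x) x 11 (y) x 16 (z) mm, from z = 79 to 95 mm. Origin: middle of the blade's bottom edge; z points to the bar, y is the blade's normal. Starts standing in a rack slot, bar up, leaning up to 4 degrees.
- sinkcover: Round flat steel cover, 64 mm diameter, 3.5 mm thick, standing on edge in one slot of the rack; stays there. Origin: its centre, about 42 mm above the shelf.
- tub: Hinged plastic tub, fixed, 150 (x) x 230 (y) x 95 mm high, walls and floor 4 mm. Origin: centre of its underside, z up, its front (the lid's free edge) to its own -x, hinge along its far (+x) top rim. With the lid shut, the flat top of the lid is 101 mm above the origin. The inside is 142 x 222 mm, 91 mm deep.
- lid (a joint): Angle of the tub's lid, rad: 0 shut, 1.57 upright, 1.8 at its stop. The hinge is stiff: the lid stays at any angle; about 2 N at its free edge moves it. The lid is a 6 mm plate, 154 (tub x) x 236 (y) mm, with a border 5 mm high and 5 mm wide round its top face. 130 g.
- lid_grip (a point): Centre of the grip rib on the lid's top face near its free edge: a bar 14 (x) x 44 (y) x 24 mm tall (up from the lid's face when shut). It lies 128 mm in front of the hinge line and 18 mm above it when shut (the hinge line is level with the lid's underside); axes turn with the lid.
- lid_hinge (a point): Middle of the lid's hinge line (which runs along the tub's y), at the tub's far top rim, 75 mm behind the tub's centre and 95 mm above its underside; axes turn with the lid.
- ramekin: White ceramic ramekin, round, 66 mm outside diameter, 60 mm at its foot, 45 mm high, 4 mm wall, empty, 150 g. Origin: centre of its underside; z up. Starts upright on the tub's lid.
- bottlerack: Bamboo box rack for bottles, fixed, 285 (x) x 100 (y) x 75 mm high, at the left. Origin: centre of its underside. Bystander.
- bottle_pink: Empty spray bottle, 72 mm diameter, 205 mm high, standing in the bottle rack. Origin: centre of its underside. Bystander.
- bottle_white: Empty spray bottle, 72 mm diameter, 205 mm high, standing in the bottle rack. Origin: centre of its underside. Bystander.
- bottle_grey: Empty spray bottle, 72 mm diameter, 205 mm high, standing in the bottle rack. Origin: centre of its underside. Bystander.
- podtub: Closed tub of dishwasher pods, fixed, 138 x 178 x 104 mm, at the far right. Origin: centre of its underside. Bystander.
- sponge: Scouring sponge, 110 x 70 x 38 mm, lying flat. Origin: centre of its underside. Bystander.
- brush: Dish brush lying bristles down, 220 mm long along its x (from x = -150 to +70 mm), 45 mm wide, 39 mm high. Bystander.
- jar: Closed jar, 72 mm diameter, 100 mm high. Origin: centre of its underside. Bystander.
Things that resemble listed ones, but are neither listed nor needed, are in the scene too. Of the things that look like the ramekin, the middle-sized one is meant.

How it is judged:
On the way, in this order (a step that is already met when the one before it is completed fails the run):
1. the ramekin stands upright on the shelf, let go, the tub still shut (height (world z) of ramekin below 0.01 m and angle between ramekin's own z axis and vertical below 0.15 rad and linear speed of ramekin below 0.05 m/s and contact force between ramekin and the fingers below 0.1 N and value of joint lid below 0.15 rad), for 0.2 s.
2. the tub's lid is open, about upright, and stays so let go (value of joint lid above 1.2 rad and contact force between lid and the fingers below 0.1 N), for 0.2 s.
3. every scraper is in the tub, let go and at rest (x of scraper1 in the frame of tub between -0.073 and 0.073 m and y of scraper1 in the frame of tub between -0.113 and 0.113 m and z of scraper1 in the frame of tub between 0 and 0.092 m and x of scraper2 in the frame of tub between -0.073 and 0.073 m and y of scraper2 in the frame of tub between -0.113 and 0.113 m and z of scraper2 in the frame of tub between 0 and 0.092 m and x of scraper3 in the frame of tub between -0.073 and 0.073 m and y of scraper3 in the frame of tub between -0.113 and 0.113 m and z of scraper3 in the frame of tub between 0 and 0.092 m and x of scraper4 in the frame of tub between -0.073 and 0.073 m and y of scraper4 in the frame of tub between -0.113 and 0.113 m and z of scraper4 in the frame of tub between 0 and 0.092 m and x of scraper5 in the frame of tub between -0.073 and 0.073 m and y of scraper5 in the frame of tub between -0.113 and 0.113 m and z of scraper5 in the frame of tub between 0 and 0.092 m and linear speed of each of scraper1, scraper2, scraper3, scraper4, scraper5 below 0.05 m/s and contact force between each of scraper1, scraper2, scraper3, scraper4, scraper5 and the fingers below 0.1 N), for 0.3 s.
4. the tub's lid is shut (value of joint lid below 0.05 rad), for 0.2 s.
At the end, for the whole second after the job is handed in: Every scraper lies inside the tub, the lid is shut to within 0.05 rad, the ramekin stands upright (within 0.1 rad) and at rest on the flat of the lid, and the round sink cover is still in the rack (x of scraper1 in the frame of tub between -0.073 and 0.073 m and y of scraper1 in the frame of tub between -0.113 and 0.113 m and z of scraper1 in the frame of tub between 0 and 0.092 m and x of scraper2 in the frame of tub between -0.073 and 0.073 m and y of scraper2 in the frame of tub between -0.113 and 0.113 m and z of scraper2 in the frame of tub between 0 and 0.092 m and x of scraper3 in the frame of tub between -0.073 and 0.073 m and y of scraper3 in the frame of tub between -0.113 and 0.113 m and z of scraper3 in the frame of tub between 0 and 0.092 m and x of scraper4 in the frame of tub between -0.073 and 0.073 m and y of scraper4 in the frame of tub between -0.113 and 0.113 m and z of scraper4 in the frame of tub between 0 and 0.092 m and x of scraper5 in the frame of tub between -0.073 and 0.073 m and y of scraper5 in the frame of tub between -0.113 and 0.113 m and z of scraper5 in the frame of tub between 0 and 0.092 m and linear speed of each of scraper1, scraper2, scraper3, scraper4, scraper5 below 0.05 m/s and value of joint lid below 0.05 rad and x of ramekin in the frame of tub between -0.08 and 0.08 m and y of ramekin in the frame of tub between -0.12 and 0.12 m and z of ramekin in the frame of tub between 0.096 and 0.108 m and angle between ramekin's own z axis and vertical below 0.1 rad and linear speed of ramekin below 0.03 m/s and z of sinkcover in the frame of rack below 0.06 m and x of sinkcover in the frame of rack between -0.045 and 0.045 m and y of sinkcover in the frame of rack between -0.13 and 0.13 m); the robot touches nothing.
It fails at once if the round sink cover is pulled out of the rack or dragged along with a scraper (distance of sinkcover from where it was at the start of the episode above 0.04 m).
It fails at once if a bottle, the sponge, the brush or the jar is knocked over or pushed away (more than 5 cm) (distance of any of bottle_pink, bottle_white, bottle_grey, sponge, brush, jar from where it was at the start of the episode above 0.05 m).
Of scraper1, scraper2, scraper3, scraper4, scraper5 only 3 to 5 are there at a start; the rules pass over those that are not, and their reading is None.
At some moment in a run one of ramekin may be knocked a few centimetres aside while the robot is not near it.
It also fails if it takes over 210 s, if anything falls off the work surface, if the arm or the gripper's body presses on something with over 40 N, if the wrist force passes 120 N, or if a joint passes its speed limit or range.

### The arm

A 6-joint arm with a two-finger parallel gripper is mounted at the origin on the work surface. World frame = base frame: x ahead of the robot, y to its left, z up, the work surface at z = 0. Lengths are in m, angles in rad, forces in N, time in s.
With the tool pointing down it reaches from about 0.3 to 0.95 m from the base axis. Payload 3.1 kg.
Tool frame: the origin (TCP) lies midway between the tips of the shut fingers; the grasp point (between the pads) lies 19 mm behind it (r.hold_point_z is the distance from the TCP to the grasp point, in m); z points along the fingers, y is the line along which they close (so a half turn about z gives the same grasp; the last joint's range is limited). The gripper opens to 85 mm and grips with 20 to 120 N. Pads are 22 mm wide; open, the fingers measure 114 mm over their backs; the gripper's body (76 mm by 85 mm) begins 54 mm behind the grasp point. The pads swing forward as they close: fully open they stand 13 mm farther back than shut.
Start: joints at [-1.339, 0.308, 1.634, -0, 1.2, -0.07], TCP at [0.186, -0.597, 0.231] pointing down, gripper open.
Joint ranges: [-3.06, 3.06], [-0.79, 1.96], [0.05, 2.63], [-1.19, 4.34], [0.05, 2.64], [-2.94, 2.94]. Speed limits (rad/s): [2.79, 2.79, 3.14, 3.14, 3.14, 3.14].

### API

Orientations are given as a rotation vector (axis times angle).
In Python, from cell import r gives the robot as it stands. The module is installed in compiled form; this text tells all that it offers.
- The arm moves only by the tool play_rows, never from a script. Its argument "moves" is a list that holds one entry, the list of rows, each a list of 7 numbers: the shift along the tool's x, y, z as a fraction of full scale, then the turn, a rotation vector about the tool's x, y, z as a fraction of full scale, then the opening, from -1 (shut) to 1 (fully open). In form: [[[tx, ty, tz, rx, ry, rz, gripper], ...]]. A call has 1 to 5 rows; each row is the pose to reach, as a shift and turn from the pose commanded when the call began, along the tool's axes at that moment; what a row does not reach only later rows make up. Full scale, the value 1, is 0.5 m for a shift and 90 degrees for a turn. A row lasts 1/8 s, in which the tool goes at most 62.5 mm and 10.7 degrees, less where a joint would pass 70% of its speed; a pose out of reach is approached as far as the arm can. A call with a number of a shift or a turn outside -1 to 1 is refused whole. A call with a gripper value outside its range is refused whole. The fingers move at their own pace and stop on an object; "grip_force" is the grip in N (left out, the last holds). Time passes only in rows, so rows that repeat a pose let the fingers close. It gives the time, the measured TCP pose, the force, the opening and the grip force at its end, in the units of the state.
- r.sense(): the state, without advancing time (a new reading comes with each control period).
- r.camera(name): name is "scene" or "top" or "wrist"; returns the picture (400x640x3 uint8, red, green, blue); there is no depth.
- r.camera_params(name): a dict with "fx", "fy", "cx", "cy" (pixels), "k1" (the pictures are not rectified: a ray, as slopes to the right and down, at radius r is drawn at 1 + k1 r^2 times it, then the intrinsics apply), "extrinsics" (4x4, takes a point from world to camera coordinates). Camera axes: x right, y down, z forward; pixel columns grow to the right and rows downward; lengths in m; the calibration is good to about 2 mm. A picture is of the moment at which its call begins: read the wrist's pose just before it. camera_params takes no time and is no camera call; for the wrist camera it gives the pose at the moment of the call.
- r.finish_job(): hands the job in; it is judged then, once.
The state is a dict: "t": time; "qpos": joint angles; "joint_velocities": joint speeds; "effort": joint torques, N m; "ee_pos": TCP position; "tcp_rot": TCP orientation; "ft_force": force on the tool from outside, world axes, zero at the start; "moment": the same for the moment, N m; "width": finger opening in m; "grasp_force": force on a finger pad.
Only numpy, scipy, OpenCV 4.12 (cv2) and the standard library are available. Lean on these libraries where they do the work, as an engineer would, in place of code of your own. Each camera call takes 0.05 s, during which the arm holds its last target. There are 200 camera calls.

## Working session

There is one attempt and no reset: what is moved stays moved. The work goes in short steps, Python scripts to look and compute and a tool call to move; the robot and the scene stay as the last step left them, time stands still between calls to the robot, and variables do not carry over. Pictures are saved under pics/ and viewed, at most 14 in all, crops included, and the job is handed in when it is done.

Besides the shell and the picture viewer there is one more tool, called as a command line: name --argument value ..., lists and objects as JSON in quotes. play_rows: Moves the arm, as the interface text tells. Its arguments: {"type":"object","properties":{"moves":{"type":"array","items":{"type":"array","items":{"type":"array","items":{"type":"number"}}}},"grip_force":{"type":"number"}},"required":["moves"]}

```bash
mkdir -p pics
cat > h.py <<'E'
import numpy as np, cv2
from cell import r
from scipy.spatial.transform import Rotation as R
def K(n):
    p=r.camera_params(n); return p
def ray(n,uv,p=None):
    p=p or K(n); x=(uv[0]-p['cx'])/p['fx']; y=(uv[1]-p['cy'])/p['fy']
    rd=np.hypot(x,y); s=rd
    for _ in range(20): s=rd/(1+p['k1']*s*s)
    f=s/rd if rd>0 else 1
    E=np.array(p['extrinsics']); d=E[:3,:3].T@np.array([x*f,y*f,1]); o=-E[:3,:3].T@E[:3,3]
    return o,d/np.linalg.norm(d)
def onz(n,uv,z,p=None):
    o,d=ray(n,uv,p); return o+d*(z-o[2])/d[2]
def tri(a,b):
    (o1,d1),(o2,d2)=a,b
    t=np.linalg.lstsq(np.c_[d1,-d2],o2-o1,rcond=None)[0]
    p,q=o1+t[0]*d1,o2+t[1]*d2; return (p+q)/2,np.linalg.norm(p-q)
def proj(n,P,p=None):
    p=p or K(n); E=np.array(p['extrinsics']); c=E[:3,:3]@np.array(P)+E[:3,3]; x,y=c[:2]/c[2]; k=1+p['k1']*(x*x+y*y)
    return np.array([p['fx']*x*k+p['cx'],p['fy']*y*k+p['cy']])
def shot(n,f=None):
    p=K(n); im=np.array(r.camera(n))[:,:,::-1].copy()
    if f: cv2.imwrite('pics/'+f,im)
    return im,p
def st():
    s=r.sense(); print({k:np.round(s[k],4).tolist() for k in('t','qpos','ee_pos','tcp_rot','ft_force','width','grasp_force')}); return s
def rel(target,s=None,rot=None):
    s=s or r.sense(); Rm=R.from_rotvec(s['tcp_rot']); d=Rm.inv().apply(np.array(target)-s['ee_pos'])/0.5
    o=[0,0,0] if rot is None else (Rm.inv()*rot).as_rotvec()/(np.pi/2)
    return np.round(d,3).tolist(),np.round(o,3).tolist()
E
python3 - <<'E'
from h import *
st()
a,p=shot('scene','s0.png'); b,q=shot('top','t0.png')
for n,p in(('s',p),('t',q)):
    E=np.array(p['extrinsics']);print(n,{k:p[k] for k in('fx','cx','cy','k1')},-E[:3,:3].T@E[:3,3],E[:3,:3].round(2).tolist())
E
```

```text
{'t': 0.0, 'qpos': [-1.3387, 0.309, 1.6352, -0.0, 1.1997, -0.0697], 'ee_pos': [0.1856, -0.5959, 0.23], 'tcp_rot': [-3.1036, -0.472, 0.0003], 'ft_force': [-0.212, -0.2042, 0.642], 'width': 0.0853, 'grasp_force': 0.0}
s {'fx': 378.6908276360925, 'cx': 324.94226079469365, 'cy': 196.1642658216278, 'k1': -0.0382425232422652} [ 0.99105881 -0.53083324  0.98457335] [[0.75, 0.66, -0.01], [0.52, -0.6, -0.62], [-0.42, 0.45, -0.79]]
t {'fx': 409.5092747581264, 'cx': 314.7039348235612, 'cy': 194.2338028748797, 'k1': 0.03383956786966526} [ 0.39971395 -0.03613355  1.71523887] [[0.03, -1.0, -0.0], [-1.0, -0.03, -0.08], [0.08, 0.0, -1.0]]
```

View pics/s0.png

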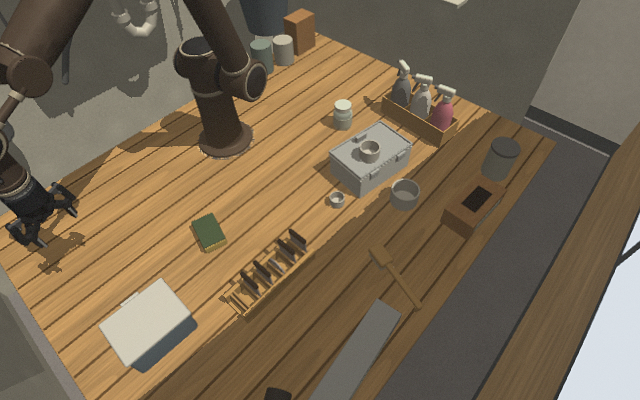

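View pics/t0.png

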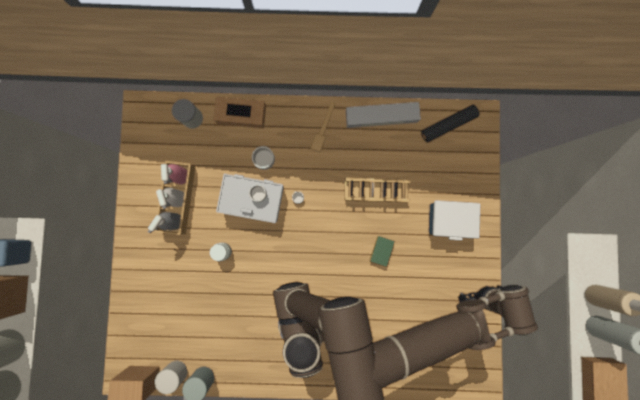

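The top view shows the tub at (250,199) and the rack at (377,190). Three things could be taken for the ramekin: the one on the lid at (258,194), a larger bowl at (262,157) and a small cup at (298,198). The description fits the middle-sized one on the lid. I'll check that in a close crop.

Run:
```python
from h import *
t=cv2.imread('pics/t0.png');s=cv2.imread('pics/s0.png')
f=lambda i,x,y,w,h:cv2.resize(i[y:y+h,x:x+w],(400,300),interpolation=cv2.INTER_CUBIC)
c=np.vstack([np.hstack([f(t,205,140,107,80),f(s,320,110,107,80)]),np.hstack([f(t,337,155,80,60),f(s,215,220,107,80)])])
cv2.imwrite('pics/c0.png',c)
```

```text
(no output)
```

View pics/c0.png

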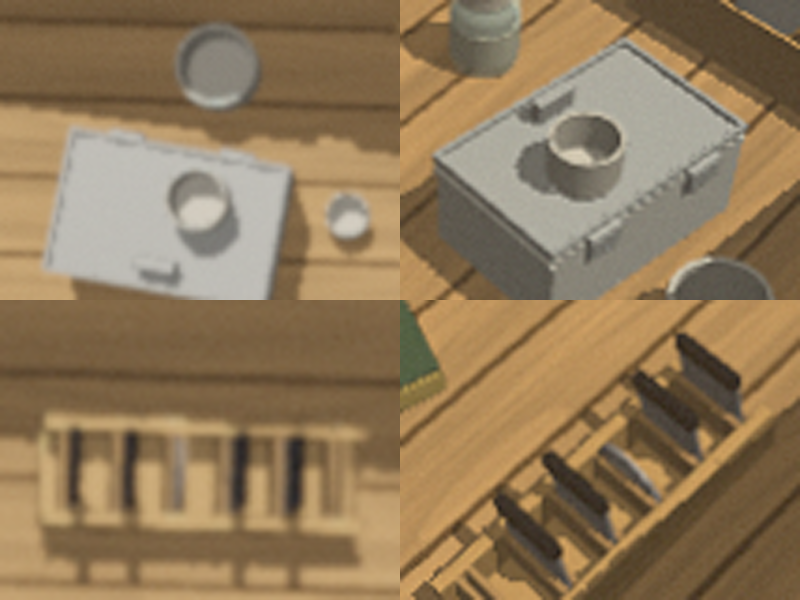

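The crop confirms the choice: the middle-sized ramekin is on the lid, with a larger bowl behind and a tiny cup to the right. The rib is at top (246,211). The scrapers are in slots +110, +66, -22 and -66. The sink cover is in slot +22 and slot -110 is empty. Next I'll measure.

Run:
```python
from h import *
P,Q=K('scene'),K('top')
T=lambda x,y:(205+x/3.738,140+y/3.75); S=lambda x,y:(320+(x-400)/3.738,110+y/3.75)
tr=lambda t,s:tri(ray('top',t,Q),ray('scene',s,P))
for n,t,s in(('ram rim',T(198,201),S(587,143)),('lid +x+y',T(68,130),S(745,123)),('lid +x-y',T(291,167),S(550,248)),('lid -x+y',T(42,270),S(623,43)),('rib',T(158,266),S(555,100))):
    p,e=tr(t,s);print(n,p.round(4),round(e,4))
t=cv2.imread('pics/t0.png');s=cv2.imread('pics/s0.png')
print('lid -x-y on z.101',onz('scene',S(437,158),.106,P))
def comps(im,x,y,w,h,th):
    m=np.zeros(im.shape[:2],np.uint8);m[y:y+h,x:x+w]=(im[y:y+h,x:x+w].max(2)<th)*255
    n,l,stt,c=cv2.connectedComponentsWithStats(m)
    out=[]
    for i in range(1,n):
        if stt[i,4]>12: out.append((c[i],stt[i]))
    return out
ct=comps(t,340,172,75,32,62); cs=comps(s,215,220,107,95,62)
print('top',[(c.round(1).tolist(),k.tolist()) for c,k in ct]);print('scene',[(c.round(1).tolist(),k.tolist()) for c,k in cs])
A=sorted([c for c,k in ct],key=lambda c:c[0]);B=sorted([c for c,k in cs],key=lambda c:-c[0])
for a,b in zip(A,B): p,e=tr(a,b);print('bar',p.round(4),round(e,4), onz('top',a,.103,Q).round(4))
for n,u in(('bigbowl',(262,157)),('cup',(298,198)),('jar',(220,253)),('brush',(322,125)),('spot',(325,215)),('sponge',(382,252))): print(n,onz('top',u,0.0,Q).round(3))
# rack outer corners top crop (5px/px)
for u in((45,415),(357,432),(357,525),(40,520)): print('rack',onz('top',(337+u[0]/5,155+(u[1]-300)/5),.048,Q).round(4))
```

```text
ram rim [0.519  0.193  0.1352] 0.0077
lid +x+y [0.5917 0.3373 0.0993] 0.0036
lid +x-y [0.5577 0.0987 0.1121] 0.0039
lid -x+y [0.4427 0.3591 0.0933] 0.0024
rib [0.452  0.2359 0.113 ] 0.0091
lid -x-y on z.101 [0.41814036 0.12163824 0.106     ]
top [([384.3, 187.5], [384, 183, 2, 12, 18]), ([395.5, 189.0], [395, 183, 2, 13, 24])]
scene [([297.2, 236.6], [289, 229, 17, 15, 66]), ([285.4, 246.9], [278, 239, 16, 16, 70]), ([261.8, 269.3], [254, 261, 16, 17, 73]), ([248.8, 280.7], [240, 272, 18, 17, 78])]
bar [ 0.5782 -0.2519  0.2081] 0.0928 [ 0.5564 -0.303   0.103 ]
bar [ 0.5745 -0.2913  0.2052] 0.0965 [ 0.5517 -0.347   0.103 ]
bigbowl [0.682 0.199 0.   ]
cup [0.512 0.041 0.   ]
jar [0.275 0.357 0.   ]
brush [ 0.826 -0.051  0.   ]
spot [ 0.444 -0.074  0.   ]
sponge [ 0.297 -0.314  0.   ]
rack [ 0.5965 -0.1549  0.048 ]
rack [ 0.5894 -0.4097  0.048 ]
rack [ 0.5133 -0.4105  0.048 ]
rack [ 0.5103 -0.1527  0.048 ]
```

```bash
cat >> h.py <<'E'
def down(yaw): # tool z down, tool x at world angle yaw -> tool y at yaw-90deg
    c,s=np.cos(yaw),np.sin(yaw); return R.from_matrix(np.array([[c,s,0],[s,-c,0],[0,0,-1]]))
E
python3 - <<'E'
from h import *
s=r.sense(); M=R.from_rotvec(s['tcp_rot']).as_matrix(); print(M.round(3).tolist())
for yaw in (-8.1,): print(rel([0.44,0.19,0.36],s,down(np.radians(yaw))), rel([0.3,-0.45,0.36],s))
p=K('wrist');E=np.array(p['extrinsics']);o=-E[:3,:3].T@E[:3,3]
print('cam in tool',M.T@(o-s['ee_pos']),(M.T@E[:3,:3].T).round(3).tolist(),p['fx'])
E
```

```text
[[0.955, 0.297, -0.001], [0.297, -0.955, 0.002], [0.0, -0.002, -1.0]]
([0.953, -1.35, -0.257], [-0.001, 0.0, 0.282]) ([0.305, -0.211, -0.259], [0, 0, 0])
cam in tool [ 0.0673383  -0.00064822 -0.14347936] [[-0.0, -0.964, -0.266], [1.0, -0.0, 0.0], [-0.0, -0.266, 0.964]] 310.62902554012743
```

Run:
```python
from h import *
s=r.sense()
print(rel([0.55,-0.28,0.30],s,down(0)))
```

```text
([0.884, -0.387, -0.139], [-0.001, 0.0, 0.192])
```

play_rows --moves '[[[0.11, -0.048, -0.03, 0, 0, 0.05, 1], [0.22, -0.096, -0.06, 0, 0, 0.1, 1], [0.33, -0.144, -0.09, 0, 0, 0.15, 1], [0.44, -0.192, -0.12, 0, 0, 0.192, 1], [0.55, -0.24, -0.139, 0, 0, 0.192, 1]]]'

```text
t: 0.72
ee_pos: [0.4139, -0.3991, 0.3013]
tcp_rot: [3.141, -0.001, 0.001]
ft_force: [0.7, -0.4, -0.2]
width: 0.0855
grasp_force: 0.0
```

Run:
```python
from h import *
s=st(); print(rel([0.55,-0.28,0.30],s,down(0)))
```

```text
{'t': 0.725, 'qpos': [-0.8429, 0.1545, 1.6788, -0.0, 1.3076, 0.7283], 'ee_pos': [0.4139, -0.3991, 0.3013], 'tcp_rot': [3.141, -0.0006, 0.0007], 'ft_force': [0.6868, -0.3853, -0.2272], 'width': 0.0855, 'grasp_force': 0.0}
([0.272, -0.238, 0.003], [0.0, -0.0, -0.0])
```

play_rows --moves '[[[0.09, -0.08, 0, 0, 0, 0, 1], [0.18, -0.16, 0, 0, 0, 0, 1], [0.272, -0.238, 0, 0, 0, 0, 1], [0.272, -0.238, 0, 0, 0, 0, 1]]]'

```text
t: 1.23
ee_pos: [0.5511, -0.2779, 0.3]
tcp_rot: [-3.14, -0.01, 0.0]
ft_force: [-1.2, -0.3, -0.3]
width: 0.0855
grasp_force: 0.0
```

Run:
```python
from h import *
st(); im,p=shot('wrist','w1.png'); import pickle; pickle.dump(p,open('w1.pkl','wb'))
```

```text
{'t': 1.225, 'qpos': [-0.5383, 0.2402, 1.5795, 0.0013, 1.3227, 1.0261], 'ee_pos': [0.5511, -0.2779, 0.3], 'tcp_rot': [-3.14, -0.0096, 0.0001], 'ft_force': [-1.241, -0.3107, -0.2685], 'width': 0.0855, 'grasp_force': 0.0}
```

View pics/w1.png

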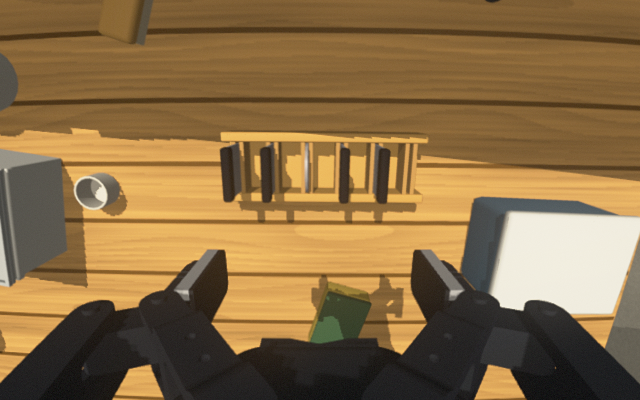

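play_rows --moves '[[[-0.03, -0.12, -0.02, 0, 0, 0.05, 1], [-0.06, -0.24, -0.04, 0, 0, 0.09, 1], [-0.09, -0.36, -0.05, 0, 0, 0.09, 1], [-0.1, -0.48, -0.05, 0, 0, 0.09, 1], [-0.1, -0.6, -0.05, 0, 0, 0.09, 1]]]'

```text
t: 1.9
ee_pos: [0.4974, 0.0185, 0.3259]
tcp_rot: [3.133, -0.226, 0.001]
ft_force: [1.0, -0.2, -0.5]
width: 0.0854
grasp_force: 0.0
```

The four black bars show in the wrist picture at about (227,174), (267,174), (345,175) and (382,175). The sink cover is at (307,170). Now I'll look at the ramekin from above.

play_rows --moves '[[[-0.012, -0.1, 0, 0, 0, 0, 1], [-0.024, -0.2, 0, 0, 0, 0, 1], [-0.036, -0.3, 0, 0, 0, 0, 1], [-0.048, -0.377, 0, 0, 0, 0, 1], [-0.048, -0.377, 0, 0, 0, 0, 1]]]'

```text
t: 2.52
ee_pos: [0.501, 0.2091, 0.3253]
tcp_rot: [3.133, -0.219, -0.001]
ft_force: [-0.3, 0.0, 0.4]
width: 0.0854
grasp_force: 0.0
```

Run:
```python
from h import *
import pickle
st(); im,p=shot('wrist','w2.png'); pickle.dump(p,open('w2.pkl','wb'))
# bars from w1
w1=cv2.imread('pics/w1.png');p1=pickle.load(open('w1.pkl','rb'))
m=np.zeros((400,640),np.uint8);m[135:215,210:420]=(w1[135:215,210:420].max(2)<60)*255
n,l,s,c=cv2.connectedComponentsWithStats(m)
cs=[(248.8,280.7),(261.8,269.3),(285.4,246.9),(297.2,236.6)][::-1]
W=sorted([(c[i],s[i]) for i in range(1,n) if s[i,4]>100],key=lambda a:a[0][0])
for (a,k),b in zip(W,cs):
    print(a.round(1),k.tolist(),'tri',tri(ray('w',a,p1),ray('scene',b))[0].round(4),tri(ray('w',a,p1),ray('scene',b))[1].round(4),'z.1',onz('w',a,.1,p1).round(4))
```

```text
{'t': 2.525, 'qpos': [0.3153, 0.075, 1.7192, -0.0002, 1.3483, 2.0255], 'ee_pos': [0.501, 0.2091, 0.3253], 'tcp_rot': [3.1334, -0.2186, -0.0013], 'ft_force': [-0.2746, 0.0115, 0.4225], 'width': 0.0854, 'grasp_force': 0.0}
[228.6 166.7] [221, 147, 13, 53, 315] tri [ 0.5646 -0.1802  0.1116] 0.0015 z.1 [ 0.5629 -0.176   0.1   ]
[267.3 167.5] [261, 147, 11, 54, 288] tri [ 0.563  -0.2225  0.1098] 0.0033 z.1 [ 0.5622 -0.2194  0.1   ]
[382.1 165.7] [377, 149, 13, 52, 230] tri [ 0.5822 -0.3288  0.1642] 0.0177 z.1 [ 0.5649 -0.3474  0.1   ]
```

View pics/w2.png

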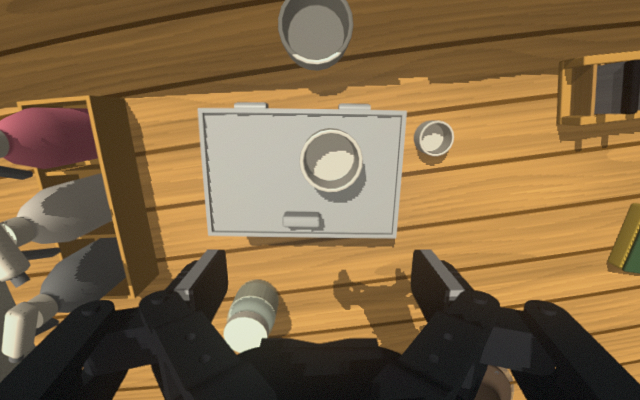

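Picture w2 shows the ramekin rim centred at about (331.5,161), the rib top at about (301,218) and the lid corners at (199,109), (407,112), (398,238) and (208,237).

Run:
```python
from h import *
import pickle
p=pickle.load(open('w2.pkl','rb')); im=cv2.imread('pics/w2.png')
print('rim z.146',onz('w',(331.5,161),.146,p), 'tri w/scene',tri(ray('w',(331.5,161),p),ray('scene',(370,148.1))))
C=[onz('w',u,.106,p) for u in((199,109),(407,112),(398,238),(208,237))]
print(np.round(C,4).tolist(),np.mean(C,0).round(4))
y=C[0]-C[1];y2=C[3]-C[2];print('yaw',np.degrees(np.arctan2(-y[0],y[1])),np.degrees(np.arctan2(-y2[0],y2[1])), np.linalg.norm(y),np.linalg.norm(C[0]-C[3]))
print('tri lid corners',[tri(ray('w',a,p),ray('scene',b))[0].round(4).tolist() for a,b in(((208,237),(320+223/3.738,110+43/3.75)),((199,109),(320+345/3.738,110+123/3.75)),((407,112),(320+150/3.738,110+248/3.75)))])
print('rib z.125',onz('w',(301,219),.120,p))
```

```text
rim z.146 [0.52037574 0.1935194  0.146     ] tri w/scene (array([0.52066532, 0.19406211, 0.13697357]), np.float64(0.0035040999982661465))
[[0.5943, 0.3334, 0.106], [0.558, 0.1008, 0.106], [0.4068, 0.1222, 0.106], [0.4413, 0.359, 0.106]] [0.5001 0.2288 0.106 ]
yaw -8.879889855591077 -8.300132838106789 0.23533705382801257 0.15509897492725486
tri lid corners [[0.4353, 0.3697, 0.0831], [0.5947, 0.3345, 0.1035], [0.558, 0.1019, 0.1098]]
rib z.125 [0.45336306 0.23756469 0.12      ]
```

play_rows --moves '[[[0.043, 0.025, 0.1, 0, 0, 0, 1], [0.043, 0.025, 0.2, 0, 0, 0, 1], [0.043, 0.025, 0.3, 0, 0, 0, 1], [0.043, 0.025, 0.38, 0, 0, 0, 1], [0.043, 0.025, 0.43, 0, 0, 0, 1]]]'

```text
t: 3.2
ee_pos: [0.5194, 0.19, 0.1083]
tcp_rot: [3.131, -0.226, -0.006]
ft_force: [-0.4, -0.0, 0.3]
width: 0.0853
grasp_force: 0.0
```

play_rows --moves '[[[0, 0, 0, 0, 0, 0, -0.2], [0, 0, 0, 0, 0, 0, -0.2], [0, 0, 0, 0, 0, 0, -0.2], [0, 0, 0, 0, 0, 0, -0.2], [0, 0, 0, 0, 0, 0, -0.2]]]' --grip_force 40

```text
t: 3.82
ee_pos: [0.5212, 0.1933, 0.1114]
tcp_rot: [-3.133, 0.221, -0.002]
ft_force: [0.2, 0.2, -1.6]
width: 0.0659
grasp_force: 44.5
```

Run:
```python
from h import *
s=st(); shot('wrist','w3.png')
print(rel([0.42,-0.06,0.21],s,down(np.radians(-8.5))))
```

```text
{'t': 3.825, 'qpos': [0.2769, 0.3222, 1.8862, -0.0001, 0.9322, 1.9887], 'ee_pos': [0.5212, 0.1933, 0.1114], 'tcp_rot': [-3.1335, 0.2211, -0.0016], 'ft_force': [0.1567, 0.2128, -1.621], 'width': 0.0659, 'grasp_force': 44.5253}
([-0.129, 0.53, -0.198], [-0.0, -0.001, 0.005])
```

View pics/w3.png

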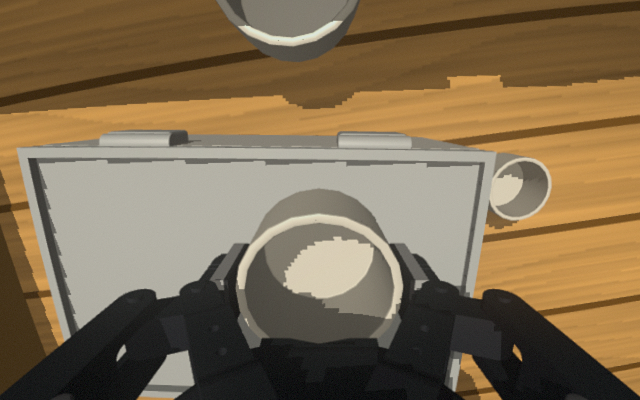

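The ramekin is held between the pads, with the width at 65.9 mm as expected. I'll carry it to the shelf.

play_rows --moves '[[[0, 0, -0.1, 0, 0, 0, -0.2], [0, 0, -0.198, 0, 0, 0, -0.2], [-0.03, 0.11, -0.198, 0, 0, 0, -0.2], [-0.06, 0.22, -0.198, 0, 0, 0, -0.2], [-0.08, 0.32, -0.198, 0, 0, 0, -0.2]]]'

```text
t: 4.5
ee_pos: [0.4577, 0.0392, 0.21]
tcp_rot: [3.134, -0.22, 0.001]
ft_force: [0.5, -0.3, -1.6]
width: 0.0654
grasp_force: 45.5
```

play_rows --moves '[[[-0.025, 0.1, 0, 0, 0, 0, -0.2], [-0.049, 0.21, 0, 0, 0, 0, -0.2], [-0.049, 0.21, 0.1, 0, 0, 0, -0.2], [-0.049, 0.21, 0.2, 0, 0, 0, -0.2], [-0.049, 0.21, 0.28, 0, 0, 0, -0.2]]]'

```text
t: 5.12
ee_pos: [0.4192, -0.0603, 0.0685]
tcp_rot: [-3.134, 0.223, 0.0]
ft_force: [-0.0, -0.4, -1.0]
width: 0.0654
grasp_force: 45.5
```

Run:
```python
from h import *
s=st()
```

```text
{'t': 5.125, 'qpos': [-0.2457, 0.1694, 2.2027, -0.0, 0.7696, 1.4669], 'ee_pos': [0.4192, -0.0603, 0.0685], 'tcp_rot': [-3.1337, 0.2225, 0.0002], 'ft_force': [-0.0138, -0.3981, -0.989], 'width': 0.0654, 'grasp_force': 45.5224}
```

play_rows --moves '[[[0, 0, 0.05, 0, 0, 0, -0.2], [0, 0, 0.09, 0, 0, 0, -0.2], [0, 0, 0.108, 0, 0, 0, -0.2], [0, 0, 0.115, 0, 0, 0, -0.2], [0, 0, 0.115, 0, 0, 0, -0.2]]]'

```text
t: 5.75
ee_pos: [0.4203, -0.0602, 0.0127]
tcp_rot: [3.134, -0.221, 0.001]
ft_force: [1.0, 1.0, -1.2]
width: 0.0652
grasp_force: 45.5
```

play_rows --moves '[[[0, 0, 0, 0, 0, 0, 1], [0, 0, 0, 0, 0, 0, 1], [0, 0, 0, 0, 0, 0, 1], [0, 0, -0.06, 0, 0, 0, 1], [0, 0, -0.16, 0, 0, 0, 1]]]'

```text
t: 6.38
ee_pos: [0.4177, -0.0597, 0.0917]
tcp_rot: [-3.133, 0.222, 0.008]
ft_force: [0.5, -0.1, -0.3]
width: 0.0853
grasp_force: 0.0
```

play_rows --moves '[[[0, 0, -0.12, 0, 0, 0, 1], [0, 0, -0.24, 0, 0, 0, 1], [0, 0, -0.24, 0, 0, 0, 1]]]'

```text
t: 6.75
ee_pos: [0.4241, -0.0612, 0.2182]
tcp_rot: [3.131, -0.221, 0.021]
ft_force: [-0.1, 0.1, -0.7]
width: 0.0853
grasp_force: 0.0
```

Run:
```python
from h import *
s=st(); shot('wrist','w4.png')
# rib grasp: tool y along tub x => yaw(tool x) = -8.5+90 or -98.5 ; current -8.5
for y in (81.5,-98.5):
  print(y,rel([0.45,0.237,0.24],s,down(np.radians(y))))
```

```text
{'t': 6.75, 'qpos': [-0.245, -0.0781, 2.0932, 0.0, 1.1131, 1.4669], 'ee_pos': [0.4241, -0.0612, 0.2182], 'tcp_rot': [3.1314, -0.2213, 0.0207], 'ft_force': [-0.0689, 0.0954, -0.7247], 'width': 0.0853, 'grasp_force': 0.0}
81.5 ([-0.032, -0.598, -0.045], [0.007, -0.006, -0.995])
-98.5 ([-0.032, -0.598, -0.045], [-0.006, -0.007, 1.005])
```

View pics/w4.png

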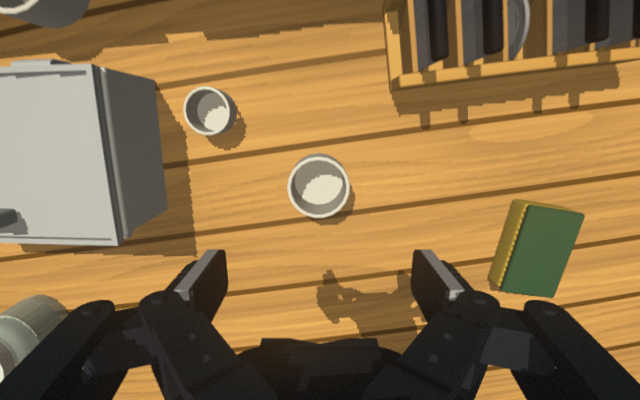

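The ramekin stands upright on the shelf with its rim at (319,186), clear of everything. Next is the rib.

play_rows --moves '[[[-0.006, -0.12, -0.04, 0, 0, -0.11, 0], [-0.012, -0.24, -0.045, 0, 0, -0.22, 0], [-0.018, -0.36, -0.045, 0, 0, -0.33, 0], [-0.025, -0.48, -0.045, 0, 0, -0.44, 0], [-0.032, -0.598, -0.045, 0, 0, -0.55, 0]]]'

```text
t: 7.42
ee_pos: [0.4444, 0.2395, 0.2324]
tcp_rot: [2.935, 1.119, -0.006]
ft_force: [0.5, -0.7, -0.0]
width: 0.0427
grasp_force: 0.0
```

play_rows --moves '[[[0, 0, 0, 0, 0, -0.11, -0.06], [0, 0, 0, 0, 0, -0.22, -0.06], [0, 0, 0, 0, 0, -0.33, -0.06], [0, 0, 0, 0, 0, -0.445, -0.06], [0, 0, 0, 0, 0, -0.445, -0.06]]]'

```text
t: 8.05
ee_pos: [0.4446, 0.2376, 0.2324]
tcp_rot: [-2.382, -2.047, 0.007]
ft_force: [0.2, 0.2, -0.7]
width: 0.0401
grasp_force: 0.0
```

Run:
```python
from h import *
s=st(); im,p=shot('wrist','w5.png'); 
import pickle; pickle.dump(p,open('w5.pkl','wb'))
print(proj('w',(0.45,0.237,0.125),p))
print(rel([0.45,0.237,0.109],s,down(np.radians(81.5))))
```

```text
{'t': 8.05, 'qpos': [0.4044, 0.0753, 1.9093, -0.0, 1.1614, 0.5555], 'ee_pos': [0.4446, 0.2376, 0.2324], 'tcp_rot': [-2.3817, -2.0466, 0.0066], 'ft_force': [0.2455, 0.2341, -0.7186], 'width': 0.0401, 'grasp_force': 0.0}
[326.16701253 199.00874899]
([0.001, 0.012, 0.247], [-0.002, 0.001, -0.002])
```

View pics/w5.png

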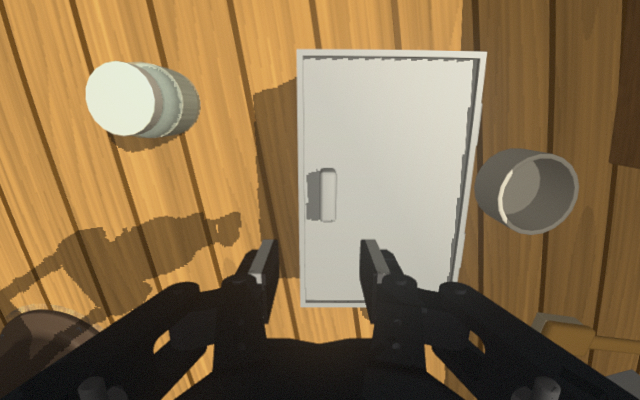

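The rib top is at about (328,195), within 4 px of the prediction. I'll lower onto it and grip.

play_rows --moves '[[[0.007, 0.015, 0.08, 0, 0, 0, -0.06], [0.007, 0.015, 0.16, 0, 0, 0, -0.06], [0.007, 0.015, 0.22, 0, 0, 0, -0.06], [0.007, 0.015, 0.247, 0, 0, 0, -0.06], [0.007, 0.015, 0.247, 0, 0, 0, -0.06]]]'

```text
t: 8.72
ee_pos: [0.453, 0.2401, 0.1102]
tcp_rot: [-2.381, -2.048, 0.004]
ft_force: [0.3, -0.3, 0.3]
width: 0.0402
grasp_force: 0.0
```

play_rows --moves '[[[0, 0, 0, 0, 0, 0, -1], [0, 0, 0, 0, 0, 0, -1], [0, 0, 0, 0, 0, 0, -1], [0, 0, 0, 0, 0, 0, -1]]]' --grip_force 50

```text
t: 9.22
ee_pos: [0.4522, 0.2413, 0.1128]
tcp_rot: [-2.38, -2.046, 0.003]
ft_force: [-5.6, 1.8, 4.0]
width: 0.0123
grasp_force: 50.5
```

play_rows --moves '[[[0, 0.0075, -0.0397, 0.1, 0, 0, -1], [0, 0.0212, -0.0777, 0.2, 0, 0, -1], [0, 0.0406, -0.1132, 0.3, 0, 0, -1], [0, 0.0654, -0.1451, 0.4, 0, 0, -1], [0, 0.0948, -0.1728, 0.5, 0, 0, -1]]]'

```text
t: 9.85
ee_pos: [0.502, 0.2336, 0.1987]
tcp_rot: [-1.866, -1.607, 0.666]
ft_force: [1.1, 2.5, -7.3]
width: 0.0123
grasp_force: 50.4
```

Run:
```python
from h import *
s=st(); M=R.from_rotvec(s['tcp_rot']).as_matrix(); print('tilt',np.degrees(np.arccos(-M[2,2])))
```

```text
{'t': 9.85, 'qpos': [0.2114, 0.6646, 1.3762, 0.2634, 1.8449, 0.3327], 'ee_pos': [0.502, 0.2336, 0.1987], 'tcp_rot': [-1.8665, -1.607, 0.6659], 'ft_force': [1.0637, 2.5396, -7.3453], 'width': 0.0123, 'grasp_force': 50.3853}
tilt 45.08000917998456
```

play_rows --moves '[[[0, 0.0075, -0.0397, 0.1, 0, 0, -1], [0, 0.0212, -0.0777, 0.2, 0, 0, -1], [0, 0.0406, -0.1132, 0.3, 0, 0, -1], [0, 0.0654, -0.1451, 0.4, 0, 0, -1], [0, 0.0948, -0.1728, 0.5, 0, 0, -1]]]'

```text
t: 10.48
ee_pos: [0.5953, 0.219, 0.2234]
tcp_rot: [-1.278, -1.096, 1.098]
ft_force: [0.3, 12.2, -1.7]
width: 0.0125
grasp_force: 50.8
```

Run:
```python
from h import *
s=st(); M=R.from_rotvec(s['tcp_rot']).as_matrix(); print('tilt',np.degrees(np.arccos(-M[2,2])),M.round(3).tolist())
```

```text
{'t': 10.475, 'qpos': [0.1391, 1.2456, 0.7387, 0.6397, 2.6413, 0.5798], 'ee_pos': [0.5953, 0.219, 0.2234], 'tcp_rot': [-1.2778, -1.0961, 1.0981], 'ft_force': [0.2755, 12.1785, -1.6563], 'width': 0.0125, 'grasp_force': 50.7591}
tilt 90.0093759048896 [[0.151, -0.0, -0.989], [0.989, -0.001, 0.151], [-0.001, -1.0, 0.0]]
```

play_rows --moves '[[[0, 0, 0, -0.01, 0, 0, 0], [0, 0, 0, -0.015, 0, 0, 0], [0, 0, -0.04, -0.04, 0, 0, 0], [0, 0, -0.1, -0.1, 0, 0, 0], [0, -0.02, -0.16, -0.2, 0, 0, 0]]]'

```text
t: 11.1
ee_pos: [0.6734, 0.2077, 0.2332]
tcp_rot: [-1.521, -1.307, 0.952]
ft_force: [0.3, 0.4, -0.8]
width: 0.0422
grasp_force: 0.0
```

Run:
```python
from h import *
s=st(); a,_=shot('scene','s1.png')
cv2.imwrite('pics/c1.png',cv2.resize(a[60:260,260:500],(720,600)))
print(rel([0.62,0.22,0.42],s,down(np.radians(81.5))))
```

```text
{'t': 11.1, 'qpos': [0.1221, 1.3203, 0.3766, 0.5419, 2.6261, 0.5706], 'ee_pos': [0.6734, 0.2077, 0.2332], 'tcp_rot': [-1.5209, -1.3071, 0.9518], 'ft_force': [0.2981, 0.4395, -0.7953], 'width': 0.0422, 'grasp_force': 0.0}
([0.007, -0.389, -0.012], [-0.8, 0.001, -0.001])
```

View pics/c1.png

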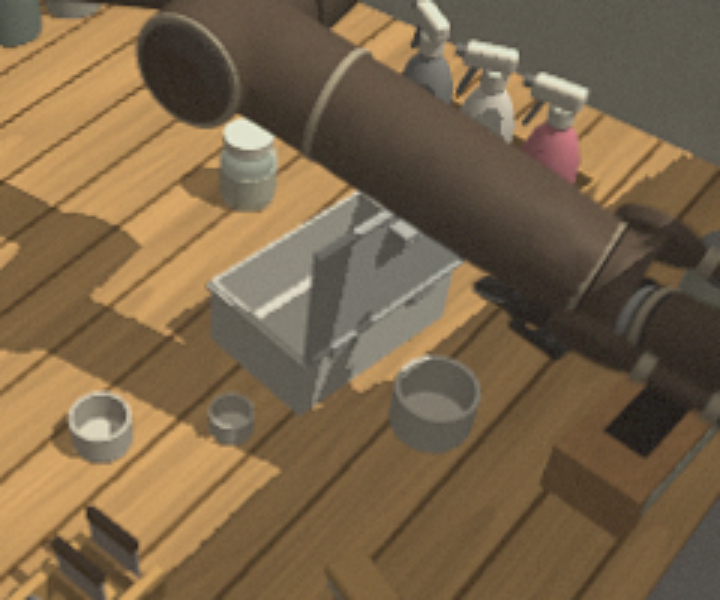

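The lid stands upright and the gripper is clear behind it. I'll back away upward.

play_rows --moves '[[[0, -0.1, -0.01, -0.1, 0, 0, -0.3], [0, -0.2, -0.01, -0.21, 0, 0, -0.3], [0, -0.3, -0.012, -0.32, 0, 0, -0.3], [0, -0.389, -0.012, -0.43, 0, 0, -0.3], [0, -0.389, -0.012, -0.54, 0, 0, -0.3]]]'

```text
t: 11.78
ee_pos: [0.6191, 0.2164, 0.4305]
tcp_rot: [-2.134, -1.842, 0.36]
ft_force: [-0.1, 1.2, 0.5]
width: 0.0299
grasp_force: 0.0
```

Run:
```python
from h import *
import pickle
s=st()
# bars: in w1 use top-face; print all dark comps with looser threshold
w1=cv2.imread('pics/w1.png');p1=pickle.load(open('w1.pkl','rb'))
m=np.zeros((400,640),np.uint8);m[135:215,210:420]=(w1[135:215,210:420].max(2)<75)*255
n,l,q,c=cv2.connectedComponentsWithStats(m)
for i in range(1,n):
    if q[i,4]>60:
        x,y,w,h,a=q[i]; print(q[i].tolist(),c[i].round(1),'z.105',onz('w',c[i],.105,p1).round(4))
print(rel([0.55,-0.14,0.30],s,down(np.radians(0))))
```

```text
{'t': 11.775, 'qpos': [0.2039, 0.511, 1.0112, 0.1488, 1.9838, 0.3852], 'ee_pos': [0.6191, 0.2164, 0.4305], 'tcp_rot': [-2.1344, -1.8424, 0.3601], 'ft_force': [-0.1435, 1.2346, 0.4879], 'width': 0.0299, 'grasp_force': 0.0}
[221, 147, 16, 54, 636] [227.9 172.7] z.105 [ 0.557  -0.1763  0.105 ]
[260, 146, 13, 56, 585] [266.7 172.8] z.105 [ 0.5571 -0.2194  0.105 ]
[340, 148, 10, 55, 467] [344.1 175.1] z.105 [ 0.555  -0.3049  0.105 ]
[376, 148, 14, 55, 564] [382.3 174.8] z.105 [ 0.5556 -0.3473  0.105 ]
([-0.727, 0.069, 0.25], [-0.208, 0.175, 0.894])
```

Run:
```python
from h import *
s=r.sense()
a=rel([0.556,0.05,0.30],s,down(np.radians(179.9))*R.identity());print(a, np.linalg.norm(a[1])*90)
```

```text
([-0.349, 0.029, 0.269], [-0.182, -0.216, -1.077]) 100.20799818377772
```

play_rows --moves '[[[-0.06, 0.005, 0.02, -0.018, -0.022, -0.108, -0.3], [-0.12, 0.01, 0.04, -0.036, -0.043, -0.215, -0.3], [-0.18, 0.015, 0.08, -0.055, -0.065, -0.323, -0.3], [-0.24, 0.02, 0.12, -0.073, -0.086, -0.431, -0.3], [-0.3, 0.025, 0.18, -0.091, -0.108, -0.538, -0.3]]]'

```text
t: 12.4
ee_pos: [0.5724, 0.0705, 0.3354]
tcp_rot: [-1.214, -2.697, 0.217]
ft_force: [-1.2, -0.3, -0.6]
width: 0.0298
grasp_force: 0.0
```

Run:
```python
from h import *
s=st();print(rel([0.556,-0.174,0.30],s,down(np.pi)))
```

```text
{'t': 12.4, 'qpos': [0.0716, 0.2852, 1.4698, -0.0444, 1.6108, -0.6499], 'ee_pos': [0.5724, 0.0705, 0.3354], 'tcp_rot': [-1.2143, -2.697, 0.2166], 'ft_force': [-1.1696, -0.3464, -0.6398], 'width': 0.0298, 'grasp_force': 0.0}
([-0.353, -0.331, 0.105], [-0.096, -0.115, -0.536])
```

play_rows --moves '[[[-0.071, -0.066, 0.02, -0.019, -0.023, -0.107, -0.3], [-0.142, -0.132, 0.04, -0.038, -0.046, -0.214, -0.3], [-0.212, -0.198, 0.06, -0.058, -0.069, -0.322, -0.3], [-0.283, -0.265, 0.08, -0.077, -0.092, -0.429, -0.3], [-0.353, -0.331, 0.105, -0.096, -0.115, -0.536, -0.3]]]'

```text
t: 13.02
ee_pos: [0.5541, -0.1735, 0.3008]
tcp_rot: [-0.004, -3.14, 0.001]
ft_force: [1.3, -0.1, 0.1]
width: 0.0303
grasp_force: 0.0
```

Run:
```python
from h import *
import pickle
im,p=shot('wrist','w6.png');s=st();pickle.dump(p,open('w6.pkl','wb'))
p1=pickle.load(open('w1.pkl','rb'))
m=(im.max(2)<75).astype(np.uint8)*255
n,l,q,c=cv2.connectedComponentsWithStats(m)
for i in range(1,n):
    if 200<q[i,4]<6000: print(q[i].tolist(),c[i].round(1),onz('w',c[i],.105,p).round(4))
print([proj('w',(.556,y,.105),p).round(0).tolist() for y in(-.174,-.218,-.306,-.350)])
print(rel([0.556,-0.175,0.079],s,down(np.pi)))
```

```text
{'t': 13.075, 'qpos': [-0.3867, 0.1691, 1.666, -0.0074, 1.3088, -1.9543], 'ee_pos': [0.5518, -0.1802, 0.2993], 'tcp_rot': [-0.002, -3.1368, 0.009], 'ft_force': [-1.4842, -3.3667, -0.9875], 'width': 0.0302, 'grasp_force': 0.0}
[23, 34, 22, 102, 568] [33.9 78.5] [ 0.4425 -0.4788  0.105 ]
[195, 153, 14, 52, 492] [201.9 178.5] [ 0.5533 -0.3039  0.105 ]
[156, 154, 17, 51, 566] [164.4 178.9] [ 0.5535 -0.3469  0.105 ]
[275, 239, 15, 83, 609] [282.9 273.9] [ 0.6716 -0.217   0.105 ]
[[318.0, 180.0], [278.0, 180.0], [200.0, 181.0], [162.0, 181.0]]
([-0.01, 0.013, 0.44], [-0.004, -0.003, -0.001])
```

View pics/w6.png

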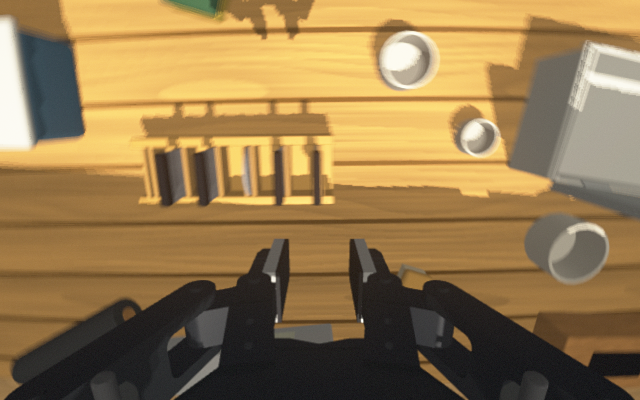

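The bars are where predicted, at (317,178), (279,178), (204,178) and (165,178). Part of the blur is the arm still settling. I'll descend on scraper 1.

play_rows --moves '[[[0, 0, 0.1, 0, 0, 0, -0.3], [0, 0, 0.2, 0, 0, 0, -0.3], [0, 0, 0.3, 0, 0, 0, -0.3], [0, 0, 0.3, 0, 0, 0, -0.3], [0, 0, 0.3, 0, 0, 0, -0.3]]]'

```text
t: 13.7
ee_pos: [0.5555, -0.173, 0.152]
tcp_rot: [-0.014, -3.14, 0.003]
ft_force: [-0.3, -1.1, 0.0]
width: 0.0297
grasp_force: 0.0
```

Run:
```python
from h import *
s=st(); print(rel([0.555,-0.175,0.079],s,down(np.pi)))
im,p=shot('wrist'); m=(im.max(2)<70).astype(np.uint8)*255
n,l,q,c=cv2.connectedComponentsWithStats(m)
for i in range(1,n):
    if 300<q[i,4]<9000: print(q[i].tolist(),c[i].round(1),onz('w',c[i],.105,p).round(4))
```

```text
{'t': 13.7, 'qpos': [-0.3756, 0.314, 1.7999, -0.0026, 1.029, -1.9364], 'ee_pos': [0.5555, -0.173, 0.152], 'tcp_rot': [-0.0136, -3.1396, 0.0026], 'ft_force': [-0.3353, -1.0592, 0.0188], 'width': 0.0297, 'grasp_force': 0.0}
([0.001, -0.004, 0.146], [-0.001, -0.001, -0.006])
[43, 174, 44, 89, 2394] [ 65.  217.5] [ 0.5503 -0.3427  0.105 ]
[106, 174, 38, 90, 2227] [125.  217.3] [ 0.5503 -0.3004  0.105 ]
[276, 240, 14, 77, 546] [283.1 273. ] [ 0.591  -0.1973  0.105 ]
```

play_rows --moves '[[[0, -0.003, 0.06, 0, 0, 0, -0.3], [0, -0.003, 0.11, 0, 0, 0, -0.3], [0, -0.003, 0.146, 0, 0, 0, -0.3], [0, -0.003, 0.146, 0, 0, 0, -0.3]]]'

```text
t: 14.25
ee_pos: [0.5541, -0.1745, 0.077]
tcp_rot: [-0.014, -3.136, 0.001]
ft_force: [0.6, 0.2, 0.8]
width: 0.03
grasp_force: 0.0
```

play_rows --moves '[[[0, 0, 0, 0, 0, 0, -1], [0, 0, 0, 0, 0, 0, -1], [0, 0, 0, 0, 0, 0, -1], [0, 0, 0, 0, 0, 0, -1]]]' --grip_force 50

```text
t: 14.75
ee_pos: [0.5554, -0.1748, 0.0785]
tcp_rot: [-0.014, -3.14, 0.002]
ft_force: [-0.9, 2.5, 6.4]
width: 0.0101
grasp_force: 50.9
```

play_rows --moves '[[[0, 0, -0.04, 0, 0, 0, -1], [0, 0, -0.1, 0, 0, 0, -1], [0, 0, -0.2, 0, 0, 0, -1], [0, 0, -0.3, 0, 0, 0, -1], [0, 0, -0.3, 0, 0, 0, -1]]]'

```text
t: 15.38
ee_pos: [0.5582, -0.1762, 0.2336]
tcp_rot: [0.014, 3.135, -0.009]
ft_force: [-0.1, 0.1, -0.7]
width: 0.0102
grasp_force: 49.9
```

```bash
cat >> h.py <<'E'
C=np.array([0.500,0.229,0.]); YAW=np.radians(-8.5); TX=np.array([np.cos(YAW),np.sin(YAW),0]); TY=np.array([-np.sin(YAW),np.cos(YAW),0])
def tub(x,y,z): return C+x*TX+y*TY+np.array([0,0,z])
def tilted(deg): return down(np.pi+YAW)*R.from_rotvec([-np.radians(deg),0,0])
E
python3 - <<'E'
from h import *
s=st()
print('above',rel(tub(-.01,-.034,.23),s,tilted(30)))
im,p=shot('wrist','w7.png')
E
```

```text
{'t': 15.375, 'qpos': [-0.3785, 0.2258, 1.7332, -0.0032, 1.1749, -1.9393], 'ee_pos': [0.5582, -0.1762, 0.2336], 'tcp_rot': [0.0139, 3.1354, -0.0087], 'ft_force': [-0.0629, 0.0782, -0.6764], 'width': 0.0102, 'grasp_force': 49.9079}
above ([0.153, 0.745, 0.002], [-0.336, -0.019, 0.088])
```

play_rows --moves '[[[0.051, 0.1, 0, -0.06, 0, 0.02, -1], [0.102, 0.2, 0, -0.12, 0, 0.04, -1], [0.153, 0.3, 0, -0.18, -0.01, 0.06, -1], [0.163, 0.42, 0, -0.24, -0.015, 0.08, -1], [0.163, 0.54, 0, -0.3, -0.018, 0.088, -1]]]'

```text
t: 16.05
ee_pos: [0.4735, 0.0977, 0.2256]
tcp_rot: [0.232, 3.024, 0.73]
ft_force: [-0.3, 1.2, -0.8]
width: 0.0102
grasp_force: 49.8
```

Run:
```python
from h import *
s=st()
print('above',rel(tub(-.012,-.034,.20),s,tilted(30)))
```

```text
{'t': 16.05, 'qpos': [-0.195, 0.0282, 2.0505, 0.5199, 1.154, -1.8492], 'ee_pos': [0.4735, 0.0977, 0.2256], 'tcp_rot': [0.2318, 3.0239, 0.7299], 'ft_force': [-0.3154, 1.1884, -0.8475], 'width': 0.0102, 'grasp_force': 49.8268}
above ([0.01, 0.154, 0.136], [-0.032, -0.007, -0.005])
```

play_rows --moves '[[[0.005, 0.08, 0.07, -0.032, 0, 0, -1], [0.01, 0.154, 0.136, -0.032, -0.007, -0.005, -1], [0.01, 0.154, 0.136, -0.032, -0.007, -0.005, -1]]]'

```text
t: 16.42
ee_pos: [0.4814, 0.1977, 0.1983]
tcp_rot: [0.214, 2.997, 0.796]
ft_force: [-0.0, -0.2, -0.5]
width: 0.01
grasp_force: 49.9
```

Run:
```python
from h import *
s=st()
print('low',rel(tub(-.012,-.034,.069),s,tilted(30)))
```

```text
{'t': 16.425, 'qpos': [-0.004, 0.0846, 2.0702, 0.6208, 1.0081, -1.777], 'ee_pos': [0.4814, 0.1977, 0.1983], 'tcp_rot': [0.2138, 2.9965, 0.7964], 'ft_force': [-0.0241, -0.1883, -0.4651], 'width': 0.01, 'grasp_force': 49.9407}
low ([-0.004, -0.129, 0.224], [-0.003, -0.004, 0.003])
```

play_rows --moves '[[[0, -0.04, 0.07, 0, 0, 0, -1], [0, -0.08, 0.14, 0, 0, 0, -1], [-0.002, -0.115, 0.2, 0, 0, 0, -1], [-0.004, -0.129, 0.224, 0, 0, 0, -1], [-0.004, -0.129, 0.224, 0, 0, 0, -1]]]'

```text
t: 17.05
ee_pos: [0.4869, 0.1943, 0.0713]
tcp_rot: [0.22, 2.99, 0.796]
ft_force: [0.1, 0.4, -0.6]
width: 0.0102
grasp_force: 49.8
```

Run:
```python
from h import *
s=st()
```

```text
{'t': 17.05, 'qpos': [-0.0113, 0.3182, 2.1211, 0.7697, 0.786, -2.0146], 'ee_pos': [0.4869, 0.1943, 0.0713], 'tcp_rot': [0.2205, 2.9904, 0.7959], 'ft_force': [0.0762, 0.398, -0.5992], 'width': 0.0102, 'grasp_force': 49.8353}
```

play_rows --moves '[[[0, 0, 0, 0, 0, 0, -0.4], [0, 0, 0, 0, 0, 0, -0.4], [0, 0, -0.05, 0, 0, 0, -0.3], [0, 0, -0.13, 0, 0, 0, -0.3], [0, 0, -0.25, 0, 0, 0, -0.3]]]'

```text
t: 17.68
ee_pos: [0.4771, 0.1332, 0.1817]
tcp_rot: [0.217, 2.99, 0.796]
ft_force: [1.2, 0.3, 0.2]
width: 0.0301
grasp_force: 0.0
```

Run:
```python
from h import *
s=st();im,p=shot('wrist','w8.png')
print(rel([0.555,-0.218,0.23],s,down(np.pi)))
```

```text
{'t': 17.675, 'qpos': [-0.1462, 0.0955, 2.0988, 0.6155, 1.0376, -1.9165], 'ee_pos': [0.4771, 0.1332, 0.1817], 'tcp_rot': [0.2171, 2.9899, 0.7958], 'ft_force': [1.1833, 0.2574, 0.1642], 'width': 0.0301, 'grasp_force': 0.0}
([-0.256, -0.536, -0.418], [0.331, 0.026, -0.09])
```

View pics/w8.png

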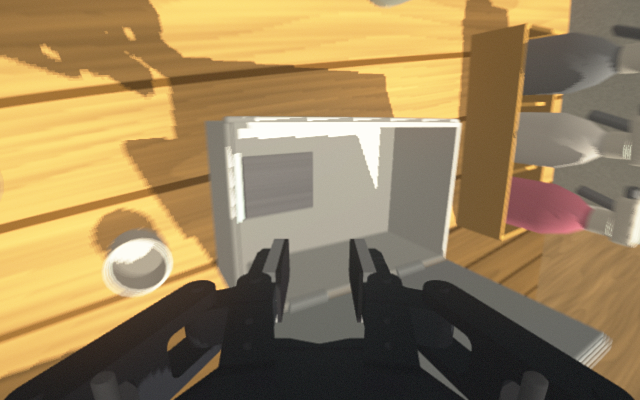

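Scraper 1 lies flat at the -y end of the tub, with its blade at (277,185). Next is scraper 2.

play_rows --moves '[[[-0.043, -0.089, -0.07, 0.066, 0.005, -0.018, -0.3], [-0.085, -0.179, -0.139, 0.132, 0.01, -0.036, -0.3], [-0.128, -0.268, -0.209, 0.2, 0.015, -0.054, -0.3], [-0.17, -0.357, -0.279, 0.265, 0.02, -0.072, -0.3], [-0.213, -0.446, -0.348, 0.331, 0.026, -0.09, -0.3]]]'

```text
t: 18.35
ee_pos: [0.5433, -0.1613, 0.2233]
tcp_rot: [0.001, 3.138, -0.007]
ft_force: [0.0, 1.0, -0.1]
width: 0.03
grasp_force: 0.0
```

play_rows --moves '[[[-0.048, -0.109, 0, 0, 0, 0, -0.3], [-0.048, -0.109, 0.08, 0, 0, 0, -0.3], [-0.048, -0.109, 0.14, 0, 0, 0, -0.3], [-0.048, -0.109, 0.14, 0, 0, 0, -0.3]]]'

```text
t: 18.85
ee_pos: [0.5643, -0.2129, 0.1491]
tcp_rot: [-0.003, -3.138, -0.003]
ft_force: [-0.7, 0.0, -0.1]
width: 0.0299
grasp_force: 0.0
```

Run:
```python
from h import *
s=st()
print(rel([0.555,-0.218,0.079],s,down(np.pi)))
im,p=shot('wrist','w9.png')
```

```text
{'t': 18.85, 'qpos': [-0.4331, 0.357, 1.7479, 0.0001, 1.0409, -2.0021], 'ee_pos': [0.5643, -0.2129, 0.1491], 'tcp_rot': [-0.0029, -3.1378, -0.003], 'ft_force': [-0.7214, 0.0163, -0.1499], 'width': 0.0299, 'grasp_force': 0.0}
([0.018, -0.01, 0.14], [0.001, -0.002, -0.001])
```

play_rows --moves '[[[0.018, -0.011, 0.02, 0, 0, 0, -0.3], [0.018, -0.011, 0.08, 0, 0, 0, -0.3], [0.018, -0.011, 0.14, 0, 0, 0, -0.3], [0.018, -0.011, 0.14, 0, 0, 0, -0.3]]]'

```text
t: 19.4
ee_pos: [0.5554, -0.2188, 0.0798]
tcp_rot: [-0.002, -3.139, -0.002]
ft_force: [0.7, 0.2, -0.0]
width: 0.0302
grasp_force: 0.0
```

play_rows --moves '[[[0, 0, 0, 0, 0, 0, -1], [0, 0, 0, 0, 0, 0, -1], [0, 0, 0, 0, 0, 0, -1], [0, 0, 0, 0, 0, 0, -1]]]'

```text
t: 19.9
ee_pos: [0.5586, -0.2194, 0.083]
tcp_rot: [0.002, 3.138, -0.002]
ft_force: [-0.3, 3.3, 5.7]
width: 0.0099
grasp_force: 51.3
```

play_rows --moves '[[[0, 0, -0.04, 0, 0, 0, -1], [0, 0, -0.1, 0, 0, 0, -1], [0, 0, -0.2, 0, 0, 0, -1], [0, 0, -0.3, 0, 0, 0, -1], [0, 0, -0.3, 0, 0, 0, -1]]]'

```text
t: 20.52
ee_pos: [0.561, -0.2216, 0.2385]
tcp_rot: [0.002, 3.129, -0.011]
ft_force: [0.1, 0.5, -1.6]
width: 0.01
grasp_force: 50.2
```

Run:
```python
from h import *
s=st()
print('above',rel(tub(-.012,0.0,.21),s,tilted(30)))
```

```text
{'t': 20.525, 'qpos': [-0.4478, 0.2512, 1.6915, -0.0011, 1.1842, -2.0169], 'ee_pos': [0.561, -0.2216, 0.2385], 'tcp_rot': [0.002, 3.1288, -0.0114], 'ft_force': [0.0733, 0.4773, -1.6191], 'width': 0.01, 'grasp_force': 50.1629}
above ([0.148, 0.905, 0.049], [-0.337, -0.016, 0.094])
```

play_rows --moves '[[[0.05, 0.1, 0, -0.06, 0, 0.02, -1], [0.1, 0.21, 0, -0.12, 0, 0.04, -1], [0.153, 0.32, 0, -0.18, -0.01, 0.06, -1], [0.16, 0.44, 0, -0.25, -0.015, 0.08, -1], [0.16, 0.56, 0, -0.337, -0.016, 0.094, -1]]]'

```text
t: 21.15
ee_pos: [0.4767, 0.0624, 0.2309]
tcp_rot: [0.23, 2.997, 0.818]
ft_force: [-0.1, -0.6, -0.4]
width: 0.0097
grasp_force: 50.1
```

Run:
```python
from h import *
s=st()
print('above',rel(tub(-.012,0.0,.20),s,tilted(30)))
```

```text
{'t': 21.15, 'qpos': [-0.3032, 0.0507, 2.0354, 0.5614, 1.2161, -1.9635], 'ee_pos': [0.4767, 0.0624, 0.2309], 'tcp_rot': [0.2297, 2.9972, 0.8176], 'ft_force': [-0.0904, -0.6021, -0.3564], 'width': 0.0097, 'grasp_force': 50.0814}
above ([0.027, 0.258, 0.224], [0.005, -0.007, -0.005])
```

play_rows --moves '[[[0.01, 0.09, 0.075, 0, 0, 0, -1], [0.02, 0.18, 0.15, 0, 0, 0, -1], [0.027, 0.258, 0.224, 0, 0, 0, -1], [0.027, 0.258, 0.224, 0, 0, 0, -1], [0.027, 0.22, 0.29, 0, 0, 0, -1]]]'

```text
t: 21.78
ee_pos: [0.491, 0.2295, 0.1636]
tcp_rot: [0.223, 2.992, 0.812]
ft_force: [-0.2, 0.3, -1.0]
width: 0.0099
grasp_force: 50.2
```

Run:
```python
from h import *
s=st()
print('low',rel(tub(-.012,0.0,.072),s,tilted(30)))
```

```text
{'t': 21.775, 'qpos': [0.0579, 0.1652, 2.0671, 0.6736, 0.9173, -1.7858], 'ee_pos': [0.491, 0.2295, 0.1636], 'tcp_rot': [0.2229, 2.9919, 0.8115], 'ft_force': [-0.1617, 0.3208, -1.0425], 'width': 0.0099, 'grasp_force': 50.1956}
low ([0.005, -0.091, 0.159], [0.004, -0.003, -0.001])
```

play_rows --moves '[[[0, -0.03, 0.05, 0, 0, 0, -1], [0, -0.06, 0.11, 0, 0, 0, -1], [0, -0.085, 0.148, 0, 0, 0, -1], [0.002, -0.091, 0.159, 0, 0, 0, -1], [0.002, -0.091, 0.159, 0, 0, 0, -1]]]'

```text
t: 22.4
ee_pos: [0.4863, 0.2297, 0.0697]
tcp_rot: [0.23, 2.999, 0.813]
ft_force: [0.7, 0.1, -0.8]
width: 0.0101
grasp_force: 50.1
```

play_rows --moves '[[[0, 0, 0, 0, 0, 0, -0.4], [0, 0, 0, 0, 0, 0, -0.4], [0, 0, -0.05, 0, 0, 0, -0.3], [0, 0, -0.13, 0, 0, 0, -0.3], [0, 0, -0.25, 0, 0, 0, -0.3]]]'

```text
t: 23.02
ee_pos: [0.4772, 0.1676, 0.1784]
tcp_rot: [0.228, 3.001, 0.814]
ft_force: [0.5, 1.5, 0.3]
width: 0.0302
grasp_force: 0.0
```

Run:
```python
from h import *
s=st();im,p=shot('wrist','w10.png')
print(rel([0.555,-0.306,0.22],s,down(np.pi)))
```

```text
{'t': 23.025, 'qpos': [-0.0759, 0.1103, 2.0937, 0.6359, 1.0129, -1.8605], 'ee_pos': [0.4772, 0.1676, 0.1784], 'tcp_rot': [0.228, 3.001, 0.8137], 'ft_force': [0.4832, 1.4952, 0.2551], 'width': 0.0302, 'grasp_force': 0.0}
([-0.292, -0.745, -0.537], [0.337, 0.015, -0.094])
```

View pics/w10.png

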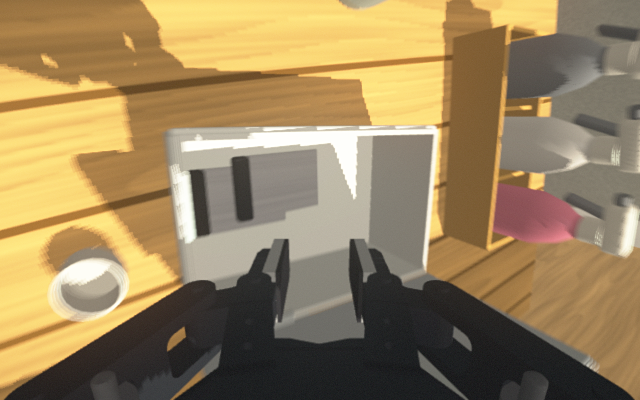

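Two scrapers are stowed, overlapping neatly, with their bars at (200,203) and (242,188). Next is the third.

play_rows --moves '[[[-0.036, -0.093, -0.067, 0.067, 0.003, -0.019, -0.3], [-0.073, -0.186, -0.134, 0.135, 0.006, -0.038, -0.3], [-0.11, -0.279, -0.201, 0.2, 0.009, -0.056, -0.3], [-0.146, -0.372, -0.268, 0.27, 0.012, -0.075, -0.3], [-0.182, -0.465, -0.335, 0.337, 0.015, -0.094, -0.3]]]'

```text
t: 23.7
ee_pos: [0.5273, -0.1298, 0.2054]
tcp_rot: [0.002, 3.137, -0.007]
ft_force: [0.0, 0.2, -1.2]
width: 0.03
grasp_force: 0.0
```

play_rows --moves '[[[-0.02, -0.12, -0.03, 0, 0, 0, -0.3], [-0.04, -0.24, -0.03, 0, 0, 0, -0.3], [-0.058, -0.355, -0.03, 0, 0, 0, -0.3], [-0.058, -0.355, 0.06, 0, 0, 0, -0.3], [-0.058, -0.355, 0.06, 0, 0, 0, -0.3]]]'

```text
t: 24.32
ee_pos: [0.5521, -0.3041, 0.1703]
tcp_rot: [-0.005, -3.137, -0.007]
ft_force: [-0.7, 0.6, -1.0]
width: 0.0302
grasp_force: 0.0
```

Run:
```python
from h import *
s=st()
print(rel([0.555,-0.306,0.079],s,down(np.pi)))
im,p=shot('wrist','w11.png')
m=(im.max(2)<75).astype(np.uint8)*255
n,l,q,c=cv2.connectedComponentsWithStats(m)
for i in range(1,n):
    if 300<q[i,4]<9000: print(q[i].tolist(),c[i].round(1),onz('w',c[i],.105,p).round(4))
print([proj('w',(.555,y,.105),p).round(0).tolist() for y in(-.306,-.350)])
```

```text
{'t': 24.325, 'qpos': [-0.5732, 0.3822, 1.6649, 0.0013, 1.101, -2.1413], 'ee_pos': [0.5521, -0.3041, 0.1703], 'tcp_rot': [-0.0051, -3.1368, -0.007], 'ft_force': [-0.7279, 0.594, -1.0448], 'width': 0.0302, 'grasp_force': 0.0}
([-0.007, -0.005, 0.183], [0.003, -0.003, -0.002])
[33, 0, 33, 149, 1617] [49.2 68.1] [ 0.4512 -0.4786  0.105 ]
[310, 172, 14, 84, 624] [315.5 218. ] [ 0.5542 -0.3057  0.105 ]
[276, 240, 14, 79, 601] [283.  273.7] [ 0.5979 -0.3302  0.105 ]
[[315.0, 219.0], [253.0, 219.0]]
```

play_rows --moves '[[[-0.005, -0.004, 0.04, 0, 0, 0, -0.3], [-0.005, -0.004, 0.12, 0, 0, 0, -0.3], [-0.005, -0.004, 0.183, 0, 0, 0, -0.3], [-0.005, -0.004, 0.183, 0, 0, 0, -0.3]]]'

```text
t: 24.88
ee_pos: [0.5562, -0.3054, 0.08]
tcp_rot: [-0.001, -3.139, -0.004]
ft_force: [0.2, 0.8, -0.3]
width: 0.0298
grasp_force: 0.0
```

play_rows --moves '[[[0, 0, 0, 0, 0, 0, -1], [0, 0, 0, 0, 0, 0, -1], [0, 0, 0, 0, 0, 0, -1], [0, 0, 0, 0, 0, 0, -1]]]'

```text
t: 25.38
ee_pos: [0.5593, -0.3074, 0.0844]
tcp_rot: [0.003, 3.136, -0.002]
ft_force: [1.2, 4.0, 5.7]
width: 0.01
grasp_force: 52.1
```

play_rows --moves '[[[0, 0, -0.04, 0, 0, 0, -1], [0, 0, -0.1, 0, 0, 0, -1], [0, 0, -0.2, 0, 0, 0, -1], [0, 0, -0.3, 0, 0, 0, -1], [0, 0, -0.3, 0, 0, 0, -1]]]'

```text
t: 26.0
ee_pos: [0.5604, -0.3106, 0.2401]
tcp_rot: [0.003, 3.129, -0.015]
ft_force: [-0.2, 0.5, -0.6]
width: 0.0097
grasp_force: 51.1
```

Run:
```python
from h import *
s=st()
print('above',rel(tub(-.012,0.03,.21),s,tilted(30)))
```

```text
{'t': 26.0, 'qpos': [-0.5735, 0.321, 1.5986, -0.0011, 1.2063, -2.142], 'ee_pos': [0.5604, -0.3106, 0.2401], 'tcp_rot': [0.0029, 3.1289, -0.0147], 'ft_force': [-0.2196, 0.4562, -0.5745], 'width': 0.0097, 'grasp_force': 51.078}
above ([0.139, 1.142, 0.048], [-0.338, -0.016, 0.093])
```

play_rows --moves '[[[0.04, 0.11, 0, -0.06, 0, 0.02, -1], [0.08, 0.22, 0, -0.12, 0, 0.04, -1], [0.12, 0.33, 0, -0.18, -0.01, 0.06, -1], [0.15, 0.45, 0, -0.25, -0.015, 0.08, -1], [0.16, 0.57, 0, -0.337, -0.016, 0.093, -1]]]'

```text
t: 26.62
ee_pos: [0.4763, -0.0207, 0.2318]
tcp_rot: [0.228, 2.997, 0.817]
ft_force: [-1.0, 0.6, -1.0]
width: 0.01
grasp_force: 51.0
```

Run:
```python
from h import *
s=st()
print('above',rel(tub(-.012,0.03,.20),s,tilted(30)))
```

```text
{'t': 26.625, 'qpos': [-0.4653, 0.0969, 1.9834, 0.5201, 1.2939, -2.089], 'ee_pos': [0.4763, -0.0207, 0.2318], 'tcp_rot': [0.2277, 2.9972, 0.8171], 'ft_force': [-1.0202, 0.6169, -0.9894], 'width': 0.01, 'grasp_force': 50.9851}
above ([0.05, 0.451, 0.34], [0.005, -0.007, -0.004])
```

play_rows --moves '[[[0.01, 0.09, 0.068, 0, 0, 0, -1], [0.02, 0.18, 0.136, 0, 0, 0, -1], [0.03, 0.27, 0.204, 0, 0, 0, -1], [0.04, 0.36, 0.272, 0, 0, 0, -1], [0.05, 0.451, 0.34, 0, 0, 0, -1]]]'

```text
t: 27.25
ee_pos: [0.4934, 0.2597, 0.1984]
tcp_rot: [0.226, 2.999, 0.81]
ft_force: [0.2, -0.9, -1.5]
width: 0.01
grasp_force: 51.1
```

play_rows --moves '[[[0, 0, 0, 0, 0, 0, -1], [0, -0.03, 0.05, 0, 0, 0, -1], [0, -0.06, 0.1, 0, 0, 0, -1], [0, -0.06, 0.1, 0, 0, 0, -1]]]'

```text
t: 27.75
ee_pos: [0.4907, 0.2568, 0.1381]
tcp_rot: [0.23, 3.004, 0.811]
ft_force: [-0.7, -0.7, -1.0]
width: 0.01
grasp_force: 51.0
```

Run:
```python
from h import *
s=st()
print('low',rel(tub(-.012,0.03,.073),s,tilted(30)))
```

```text
{'t': 27.75, 'qpos': [0.1154, 0.2216, 2.0621, 0.7016, 0.8589, -1.7723], 'ee_pos': [0.4907, 0.2568, 0.1381], 'tcp_rot': [0.2297, 3.0043, 0.8108], 'ft_force': [-0.7253, -0.6991, -1.0078], 'width': 0.01, 'grasp_force': 50.9811}
low ([-0.005, -0.059, 0.116], [0.001, -0.01, -0.005])
```

play_rows --moves '[[[0, -0.025, 0.045, 0, 0, 0, -1], [0, -0.047, 0.09, 0, 0, 0, -1], [0, -0.059, 0.116, 0, 0, 0, -1], [0, -0.059, 0.116, 0, 0, 0, -1], [0, -0.059, 0.116, 0, 0, 0, -0.4]]]'

```text
t: 28.38
ee_pos: [0.4944, 0.2622, 0.0774]
tcp_rot: [0.226, 2.995, 0.814]
ft_force: [-0.6, -0.6, 0.2]
width: 0.0251
grasp_force: 0.1
```

play_rows --moves '[[[0, 0, 0, 0, 0, 0, -0.4], [0, 0, 0, 0, 0, 0, -0.4], [0, 0, -0.05, 0, 0, 0, -0.3], [0, 0, -0.13, 0, 0, 0, -0.3], [0, 0, -0.25, 0, 0, 0, -0.3]]]'

```text
t: 29.0
ee_pos: [0.4838, 0.1994, 0.1842]
tcp_rot: [0.226, 3.001, 0.813]
ft_force: [0.8, 0.1, 0.7]
width: 0.0296
grasp_force: 0.0
```

Run:
```python
from h import *
s=st();im,p=shot('wrist','w12.png')
print(rel([0.555,-0.350,0.22],s,down(np.pi)))
```

```text
{'t': 29.0, 'qpos': [-0.0062, 0.1166, 2.072, 0.6419, 0.9911, -1.797], 'ee_pos': [0.4838, 0.1994, 0.1842], 'tcp_rot': [0.2262, 3.0006, 0.8134], 'ft_force': [0.848, 0.0872, 0.6539], 'width': 0.0296, 'grasp_force': 0.0}
([-0.3, -0.883, -0.603], [0.336, 0.016, -0.094])
```

play_rows --moves '[[[-0.032, -0.095, -0.065, 0.067, 0.003, -0.019, -0.3], [-0.065, -0.19, -0.13, 0.135, 0.006, -0.038, -0.3], [-0.097, -0.286, -0.195, 0.2, 0.009, -0.056, -0.3], [-0.13, -0.381, -0.26, 0.27, 0.012, -0.075, -0.3], [-0.162, -0.477, -0.326, 0.336, 0.016, -0.094, -0.3]]]'

```text
t: 29.68
ee_pos: [0.5237, -0.0992, 0.2046]
tcp_rot: [-0.001, 3.137, -0.004]
ft_force: [0.1, 0.3, -1.2]
width: 0.0302
grasp_force: 0.0
```

play_rows --moves '[[[-0.015, -0.12, -0.03, 0, 0, 0, -0.3], [-0.03, -0.24, -0.03, 0, 0, 0, -0.3], [-0.045, -0.36, -0.03, 0, 0, 0, -0.3], [-0.06, -0.48, -0.03, 0, 0, 0, -0.3], [-0.066, -0.505, 0.04, 0, 0, 0, -0.3]]]'

```text
t: 30.3
ee_pos: [0.5588, -0.356, 0.1875]
tcp_rot: [0.007, 3.13, -0.01]
ft_force: [0.6, 0.7, -0.4]
width: 0.0298
grasp_force: 0.0
```

play_rows --moves '[[[0, 0, 0.02, 0, 0, 0, -0.3], [0, 0, 0.02, 0, 0, 0, -0.3]]]'

```text
t: 30.55
ee_pos: [0.5552, -0.3482, 0.1722]
tcp_rot: [-0.0, 3.141, 0.005]
ft_force: [-0.4, -0.2, -0.1]
width: 0.0295
grasp_force: 0.0
```

Run:
```python
from h import *
s=st()
print(rel([0.555,-0.350,0.079],s,down(np.pi)))
im,p=shot('wrist','w13.png')
m=(im.max(2)<75).astype(np.uint8)*255
n,l,q,c=cv2.connectedComponentsWithStats(m)
for i in range(1,n):
    if 300<q[i,4]<9000: print(q[i].tolist(),c[i].round(1),onz('w',c[i],.105,p).round(4))
print([proj('w',(.555,y,.105),p).round(0).tolist() for y in(-.262,-.350)])
```

```text
{'t': 30.55, 'qpos': [-0.628, 0.4227, 1.6034, 0.0032, 1.1171, -2.2003], 'ee_pos': [0.5552, -0.3482, 0.1722], 'tcp_rot': [-0.0002, 3.1412, 0.0052], 'ft_force': [-0.3621, -0.2464, -0.086], 'width': 0.0295, 'grasp_force': 0.0}
([0.001, -0.004, 0.186], [0.002, 0.0, 0.0])
[92, 0, 67, 142, 7025] [125.9  63.9] [ 0.4542 -0.4714  0.105 ]
[310, 167, 15, 84, 1130] [316.7 208.3] [ 0.5511 -0.349   0.105 ]
[[438.0, 213.0], [315.0, 214.0]]
```

play_rows --moves '[[[-0.001, -0.003, 0.05, 0, 0, 0, -0.3], [-0.001, -0.003, 0.12, 0, 0, 0, -0.3], [-0.001, -0.003, 0.184, 0, 0, 0, -0.3], [-0.001, -0.003, 0.184, 0, 0, 0, -0.3]]]'

```text
t: 31.1
ee_pos: [0.5557, -0.3489, 0.08]
tcp_rot: [0.002, -3.141, -0.006]
ft_force: [0.1, 0.2, 0.3]
width: 0.0299
grasp_force: 0.0
```

play_rows --moves '[[[0, 0, 0, 0, 0, 0, -1], [0, 0, 0, 0, 0, 0, -1], [0, 0, 0, 0, 0, 0, -1], [0, 0, 0, 0, 0, 0, -1]]]'

```text
t: 31.6
ee_pos: [0.5585, -0.3513, 0.084]
tcp_rot: [0.001, 3.135, 0.0]
ft_force: [-0.2, 3.2, 6.7]
width: 0.0101
grasp_force: 52.1
```

play_rows --moves '[[[0, 0, -0.04, 0, 0, 0, -1], [0, 0, -0.1, 0, 0, 0, -1], [0, 0, -0.2, 0, 0, 0, -1], [0, 0, -0.3, 0, 0, 0, -1], [0, 0, -0.3, 0, 0, 0, -1]]]'

```text
t: 32.22
ee_pos: [0.5596, -0.3546, 0.2396]
tcp_rot: [0.001, 3.128, -0.013]
ft_force: [0.1, -1.3, -1.0]
width: 0.0103
grasp_force: 51.0
```

play_rows --moves '[[[0.04, 0.11, 0, -0.06, 0, 0.02, -1], [0.08, 0.22, 0, -0.12, 0, 0.04, -1], [0.12, 0.33, 0, -0.18, -0.01, 0.06, -1], [0.15, 0.45, 0, -0.25, -0.015, 0.08, -1], [0.15, 0.57, 0, -0.337, -0.016, 0.093, -1]]]'

```text
t: 32.85
ee_pos: [0.4799, -0.0647, 0.2314]
tcp_rot: [0.226, 2.996, 0.82]
ft_force: [0.5, -0.1, -1.1]
width: 0.01
grasp_force: 50.9
```

Run:
```python
from h import *
s=st()
print('above',rel(tub(-.012,0.05,.20),s,tilted(30)))
```

```text
{'t': 32.85, 'qpos': [-0.5399, 0.1392, 1.9373, 0.5, 1.3301, -2.1477], 'ee_pos': [0.4799, -0.0647, 0.2314], 'tcp_rot': [0.2255, 2.9963, 0.8198], 'ft_force': [0.4902, -0.1378, -1.1286], 'width': 0.01, 'grasp_force': 50.9357}
above ([0.069, 0.559, 0.404], [0.006, -0.007, -0.003])
```

play_rows --moves '[[[0.012, 0.093, 0.067, 0, 0, 0, -1], [0.024, 0.186, 0.135, 0, 0, 0, -1], [0.035, 0.28, 0.202, 0, 0, 0, -1], [0.046, 0.373, 0.269, 0, 0, 0, -1], [0.058, 0.466, 0.337, 0, 0, 0, -1]]]'

```text
t: 33.48
ee_pos: [0.4938, 0.2222, 0.2037]
tcp_rot: [0.224, 2.997, 0.813]
ft_force: [1.0, 0.1, -1.5]
width: 0.01
grasp_force: 51.0
```

play_rows --moves '[[[0.011, 0.093, 0.067, 0, 0, 0, -1], [0.011, 0.093, 0.067, 0, 0, 0, -1], [0.011, 0.063, 0.117, 0, 0, 0, -1], [0.011, 0.033, 0.167, 0, 0, 0, -1], [0.011, 0.033, 0.167, 0, 0, 0, -1]]]'

```text
t: 34.1
ee_pos: [0.4937, 0.2763, 0.1377]
tcp_rot: [0.227, 3.004, 0.813]
ft_force: [-0.3, 0.7, -1.0]
width: 0.01
grasp_force: 50.9
```

Run:
```python
from h import *
s=st()
print('low',rel(tub(-.012,0.05,.074),s,tilted(30)))
```

```text
{'t': 34.1, 'qpos': [0.1537, 0.2352, 2.0462, 0.7079, 0.8424, -1.7437], 'ee_pos': [0.4937, 0.2763, 0.1377], 'tcp_rot': [0.2273, 3.0035, 0.8131], 'ft_force': [-0.2965, 0.652, -0.9957], 'width': 0.01, 'grasp_force': 50.9364}
low ([-0.005, -0.057, 0.114], [0.002, -0.01, -0.004])
```

play_rows --moves '[[[0, -0.025, 0.045, 0, 0, 0, -1], [0, -0.047, 0.09, 0, 0, 0, -1], [0, -0.057, 0.114, 0, 0, 0, -1], [0, -0.057, 0.114, 0, 0, 0, -1], [0, -0.057, 0.114, 0, 0, 0, -0.4]]]'

```text
t: 34.72
ee_pos: [0.4974, 0.2823, 0.0784]
tcp_rot: [0.223, 2.995, 0.816]
ft_force: [0.1, 0.3, 0.4]
width: 0.025
grasp_force: 0.1
```

play_rows --moves '[[[0, 0, 0, 0, 0, 0, -0.4], [0, 0, 0, 0, 0, 0, -0.4], [0, 0, -0.05, 0, 0, 0, -0.3], [0, 0, -0.13, 0, 0, 0, -0.3], [0, 0, -0.25, 0, 0, 0, -0.3]]]'

```text
t: 35.35
ee_pos: [0.4868, 0.2192, 0.185]
tcp_rot: [0.224, 3.0, 0.816]
ft_force: [1.8, -0.8, -0.6]
width: 0.0296
grasp_force: 0.0
```

play_rows --moves '[[[0, -0.06, -0.1, 0, 0, 0, -0.3], [0, -0.12, -0.2, 0, 0, 0, -0.3], [0, -0.12, -0.2, 0, 0, 0, -0.3]]]'

```text
t: 35.72
ee_pos: [0.4764, 0.1151, 0.244]
tcp_rot: [0.228, 2.989, 0.812]
ft_force: [-0.0, -0.1, 0.6]
width: 0.0297
grasp_force: 0.0
```

Run:
```python
from h import *
s=st();im,p=shot('wrist','w14.png')
a,_=shot('top','t2.png')
cv2.imwrite('pics/c2.png',np.vstack([cv2.resize(im[:,:],(480,300)),cv2.resize(a[140:230,170:430],(780,270))[:,:480] if 0 else cv2.resize(a[140:230,250:410],(480,270))]))
```

```text
{'t': 35.725, 'qpos': [-0.1917, 0.0103, 2.047, 0.5781, 1.1786, -1.8621], 'ee_pos': [0.4764, 0.1151, 0.244], 'tcp_rot': [0.2282, 2.9892, 0.8117], 'ft_force': [-0.0457, -0.09, 0.6376], 'width': 0.0297, 'grasp_force': 0.0}
```

View pics/c2.png

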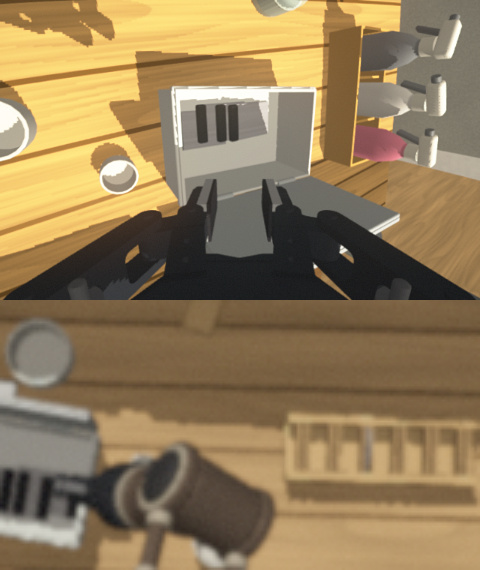

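All four scrapers lie flat in the tub and the sink cover is still in the rack at its slot. Now I'll close the lid from behind.

Run:
```python
from h import *
s=r.sense()
print(rel([.50,.10,.40],s,tilted(0)))
```

```text
([-0.053, 0.137, -0.288], [0.338, -0.006, -0.001])
```

play_rows --moves '[[[-0.01, 0.03, -0.07, 0.06, 0, 0, -1], [-0.02, 0.06, -0.14, 0.13, 0, 0, -1], [-0.03, 0.09, -0.2, 0.2, 0, 0, -1], [-0.04, 0.12, -0.26, 0.27, 0, 0, -1], [-0.053, 0.137, -0.288, 0.338, -0.006, 0, -1]]]'

```text
t: 36.45
ee_pos: [0.5003, 0.1021, 0.4008]
tcp_rot: [-0.23, -3.133, 0.004]
ft_force: [-0.1, 0.8, -1.1]
width: -0.0003
grasp_force: 0.0
```

play_rows --moves '[[[-0.1, 0.06, 0, 0, 0, 0, -1], [-0.2, 0.12, 0, 0, 0, 0, -1], [-0.242, 0.155, 0, 0, 0, 0, -1], [-0.242, 0.155, 0, 0, 0, 0, -1]]]'

```text
t: 36.95
ee_pos: [0.631, 0.1618, 0.3957]
tcp_rot: [-0.227, -3.126, 0.001]
ft_force: [-0.8, -0.8, -0.4]
width: 0.0001
grasp_force: 0.0
```

Run:
```python
from h import *
s=st()
print(rel(tub(.13,-.05,.225),s,tilted(0)), rel(tub(.093,-.05,.225),s,tilted(0)))
```

```text
{'t': 36.95, 'qpos': [0.1838, 0.27, 1.3565, 0.0009, 1.5222, -1.2422], 'ee_pos': [0.631, 0.1618, 0.3957], 'tcp_rot': [-0.2269, -3.1263, 0.0014], 'ft_force': [-0.8347, -0.8116, -0.4318], 'width': 0.0001, 'grasp_force': 0.0}
([0.017, -0.005, 0.342], [-0.001, -0.004, 0.002]) ([0.091, -0.005, 0.342], [-0.001, -0.004, 0.002])
```

play_rows --moves '[[[0.017, -0.005, 0.1, 0, 0, 0, -1], [0.017, -0.005, 0.2, 0, 0, 0, -1], [0.017, -0.005, 0.3, 0, 0, 0, -1], [0.017, -0.005, 0.342, 0, 0, 0, -1], [0.017, -0.005, 0.342, 0, 0, 0, -1]]]'

```text
t: 37.58
ee_pos: [0.6185, 0.1579, 0.225]
tcp_rot: [-0.231, -3.124, 0.003]
ft_force: [0.5, -0.3, 0.1]
width: 0.0
grasp_force: 0.0
```

play_rows --moves '[[[0.074, 0, 0, 0, 0, 0, -1], [0.142, 0, 0.006, 0, 0, 0, -1], [0.206, 0, 0.029, 0, 0, 0, -1], [0.261, 0, 0.068, 0, 0, 0, -1], [0.305, 0, 0.12, 0, 0, 0, -1]]]'

```text
t: 38.2
ee_pos: [0.4719, 0.1815, 0.1712]
tcp_rot: [0.232, 3.129, 0.004]
ft_force: [1.2, 0.5, -0.3]
width: -0.0002
grasp_force: 0.4
```

Run:
```python
from h import *
s=st()
d=s['ee_pos']-C;print(d@TX,d@TY,d[2]); print(rel(tub(-.043,-.05,.1),s,tilted(0)))
```

```text
{'t': 38.2, 'qpos': [0.2807, 0.1455, 1.9668, 0.0008, 1.0246, -1.1427], 'ee_pos': [0.4719, 0.1815, 0.1712], 'tcp_rot': [0.2317, 3.1288, 0.0035], 'ft_force': [1.1534, 0.5336, -0.2756], 'width': -0.0002, 'grasp_force': 0.4321}
-0.020820012182466336 -0.05113709084333718 0.17120775378287378
([0.045, 0.002, 0.142], [0.002, 0.003, 0.0])
```

play_rows --moves '[[[0.02, 0, 0.03, 0, 0, 0, -1], [0.03, 0, 0.065, 0, 0, 0, -1], [0.038, 0, 0.1, 0, 0, 0, -1], [0.043, 0, 0.13, 0, 0, 0, -1], [0.045, 0, 0.138, 0, 0, 0, -1]]]'

```text
t: 38.83
ee_pos: [0.4492, 0.1838, 0.1007]
tcp_rot: [-0.232, -3.131, 0.001]
ft_force: [-6.0, -3.6, 23.6]
width: -0.0003
grasp_force: 11.4
```

play_rows --moves '[[[0, 0, 0.003, 0, 0, 0, -1], [0, 0, 0.006, 0, 0, 0, -1], [0, 0, 0.006, 0, 0, 0, -1]]]'

```text
t: 39.2
ee_pos: [0.4493, 0.1838, 0.1006]
tcp_rot: [-0.233, -3.13, 0.002]
ft_force: [-8.8, -3.7, 25.6]
width: -0.0001
grasp_force: 12.7
```

Run:
```python
from h import *
s=st()
```

```text
{'t': 39.2, 'qpos': [0.2985, 0.2196, 2.0501, 0.0001, 0.875, -1.124], 'ee_pos': [0.4493, 0.1838, 0.1006], 'tcp_rot': [-0.2325, -3.13, 0.0017], 'ft_force': [-8.7548, -3.674, 25.6313], 'width': -0.0001, 'grasp_force': 12.6555}
```

The lid stops at its shut height, z 0.1006 with 25 N. I'll lift off and find the ramekin again.

play_rows --moves '[[[0, 0, -0.1, 0, 0, 0, -1], [0, 0, -0.2, 0, 0, 0, 0], [0, 0, -0.3, 0, 0, 0, 1], [0.02, -0.12, -0.3, 0, 0, 0, 1], [0.02, -0.24, -0.3, 0, 0, 0, 1]]]'

```text
t: 39.83
ee_pos: [0.4216, 0.0658, 0.2483]
tcp_rot: [0.228, 3.132, -0.0]
ft_force: [0.6, -0.4, 0.2]
width: 0.0722
grasp_force: 0.0
```

play_rows --moves '[[[0, -0.1, 0, 0, 0, 0, 1], [0, -0.2, 0, 0, 0, 0, 1], [0, -0.25, 0, 0, 0, 0, 1], [0, -0.25, 0, 0, 0, 0, 1], [0, -0.25, 0, 0, 0, 0, 1]]]'

```text
t: 40.45
ee_pos: [0.403, -0.0567, 0.2469]
tcp_rot: [-0.234, -3.131, -0.0]
ft_force: [0.7, -0.5, -1.1]
width: 0.0853
grasp_force: 0.0
```

Run:
```python
from h import *
s=st();im,p=shot('wrist','w15.png');import pickle;pickle.dump(p,open('w15.pkl','wb'))
print(proj('w',(.42,-.06,.045),p))
a,_=shot('scene','s2.png')
cv2.imwrite('pics/c3.png',np.vstack([cv2.resize(im,(480,300)),cv2.resize(a[90:240,260:500],(480,300))]))
```

```text
{'t': 40.45, 'qpos': [-0.2468, -0.1489, 2.0944, 0.0, 1.1976, -1.6687], 'ee_pos': [0.403, -0.0567, 0.2469], 'tcp_rot': [-0.2336, -3.1314, -0.0005], 'ft_force': [0.6867, -0.4594, -1.1488], 'width': 0.0853, 'grasp_force': 0.0}
[317.72275406 192.5376553 ]
```

View pics/c3.png

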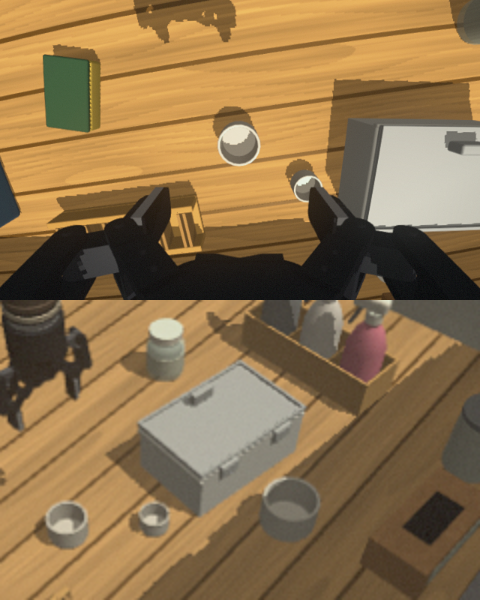

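The ramekin rim is at wrist (319,193) against a predicted (318,192.5), so it has not moved. The lid is shut. Now I'll pick the ramekin up.

Run:
```python
from h import *
import pickle
p=pickle.load(open('w15.pkl','rb'));P=onz('w',(318.7,193.3),.045,p);print(P)
im=cv2.imread('pics/w15.png');hsv=cv2.cvtColor(im,cv2.COLOR_BGR2HSV)
m=np.zeros((400,640),np.uint8);m[160:225,285:355]=((hsv[160:225,285:355,1]<60)&(hsv[160:225,285:355,2]>90))*255
c=max(cv2.findContours(m,cv2.RETR_EXTERNAL,cv2.CHAIN_APPROX_NONE)[0],key=cv2.contourArea);print(cv2.minEnclosingCircle(c))
E2=cv2.minEnclosingCircle(c)[0];P2=onz('w',E2,.045,p);print(P2)
print(rel([P[0],P[1],.0115],r.sense(),tilted(0)))
```

```text
[ 0.42105552 -0.05902734  0.045     ]
((318.6827697753906, 191.16627502441406), 29.714841842651367)
[ 0.41856685 -0.05867287  0.045     ]
([-0.038, -0.0, 0.47], [-0.0, -0.001, 0.001])
```

play_rows --moves '[[[-0.036, 0, 0.1, 0, 0, 0, 1], [-0.036, 0, 0.2, 0, 0, 0, 1], [-0.036, 0, 0.3, 0, 0, 0, 1], [-0.036, 0, 0.4, 0, 0, 0, 1], [-0.036, 0, 0.44, 0, 0, 0, 1]]]'

```text
t: 41.18
ee_pos: [0.4176, -0.058, 0.0237]
tcp_rot: [-0.23, -3.125, -0.001]
ft_force: [-1.3, -0.1, -0.4]
width: 0.0855
grasp_force: 0.0
```

play_rows --moves '[[[0, 0, 0.028, 0, 0, 0, 1], [0, 0, 0.028, 0, 0, 0, 1], [0, 0, 0.028, 0, 0, 0, -0.2], [0, 0, 0.028, 0, 0, 0, -0.2], [0, 0, 0.028, 0, 0, 0, -0.2]]]' --grip_force 40

```text
t: 41.8
ee_pos: [0.4214, -0.0599, 0.0141]
tcp_rot: [0.233, 3.132, -0.001]
ft_force: [-0.8, 0.9, 6.5]
width: 0.0651
grasp_force: 44.5
```

play_rows --moves '[[[0, 0, 0, 0, 0, 0, -0.2], [0, 0, 0, 0, 0, 0, -0.2]]]'

```text
t: 42.05
ee_pos: [0.4214, -0.0599, 0.0141]
tcp_rot: [0.233, 3.132, -0.001]
ft_force: [-1.8, 1.4, 6.9]
width: 0.0653
grasp_force: 44.5
```

Run:
```python
from h import *
s=st()
print(rel([0.5205,0.1935,s['ee_pos'][2]+.2],s,tilted(0)))
```

```text
{'t': 42.05, 'qpos': [-0.2434, 0.2919, 2.211, -0.0005, 0.6379, -1.6651], 'ee_pos': [0.4214, -0.0599, 0.0141], 'tcp_rot': [0.2332, 3.1321, -0.0007], 'ft_force': [-1.7792, 1.4042, 6.9029], 'width': 0.0653, 'grasp_force': 44.4641}
([-0.121, 0.53, -0.4], [-0.0, 0.001, -0.0])
```

play_rows --moves '[[[0, 0, -0.1, 0, 0, 0, -0.2], [0, 0, -0.22, 0, 0, 0, -0.2], [0, 0, -0.34, 0, 0, 0, -0.2], [-0.02, 0.08, -0.4, 0, 0, 0, -0.2], [-0.05, 0.2, -0.4, 0, 0, 0, -0.2]]]'

```text
t: 42.68
ee_pos: [0.4633, 0.0353, 0.2172]
tcp_rot: [0.238, 3.124, -0.001]
ft_force: [1.4, -0.5, -1.2]
width: 0.0655
grasp_force: 45.7
```

play_rows --moves '[[[-0.02, 0.11, 0, 0, 0, 0, -0.2], [-0.045, 0.22, 0, 0, 0, 0, -0.2], [-0.071, 0.33, 0, 0, 0, 0, -0.2], [-0.071, 0.33, 0, 0, 0, 0, -0.2], [-0.071, 0.33, 0.08, 0, 0, 0, -0.2]]]'

```text
t: 43.3
ee_pos: [0.5227, 0.1945, 0.1758]
tcp_rot: [0.23, 3.126, 0.004]
ft_force: [0.6, -0.0, -1.4]
width: 0.0654
grasp_force: 45.7
```

play_rows --moves '[[[0, 0, 0.05, 0, 0, 0, -0.2], [0, 0, 0.07, 0, 0, 0, -0.2], [0, 0, 0.07, 0, 0, 0, -0.2]]]'

```text
t: 43.68
ee_pos: [0.5189, 0.1926, 0.1371]
tcp_rot: [-0.234, -3.13, 0.001]
ft_force: [0.5, -1.0, -0.9]
width: 0.0652
grasp_force: 45.7
```

Run:
```python
from h import *
s=st()
print(rel([0.5205,0.1935,.116],s,tilted(0)))
```

```text
{'t': 43.675, 'qpos': [0.2766, 0.284, 1.8749, 0.0003, 0.9858, -1.1451], 'ee_pos': [0.5189, 0.1926, 0.1371], 'tcp_rot': [-0.2341, -3.1298, 0.0013], 'ft_force': [0.4516, -0.993, -0.8993], 'width': 0.0652, 'grasp_force': 45.7245}
([-0.003, 0.002, 0.042], [-0.001, -0.002, -0.001])
```

play_rows --moves '[[[0, 0, 0.025, 0, 0, 0, -0.2], [0, 0, 0.038, 0, 0, 0, -0.2], [0, 0, 0.042, 0, 0, 0, -0.2], [0, 0, 0.044, 0, 0, 0, -0.2], [0, 0, 0.044, 0, 0, 0, -0.2]]]'

```text
t: 44.3
ee_pos: [0.5195, 0.1935, 0.1155]
tcp_rot: [-0.233, -3.131, 0.0]
ft_force: [0.1, -0.6, -0.2]
width: 0.0652
grasp_force: 45.7
```

Run:
```python
from h import *
s=st()
```

```text
{'t': 44.3, 'qpos': [0.2777, 0.315, 1.8858, 0.0006, 0.9424, -1.1449], 'ee_pos': [0.5195, 0.1935, 0.1155], 'tcp_rot': [-0.233, -3.1313, 0.0002], 'ft_force': [0.1149, -0.6404, -0.2315], 'width': 0.0652, 'grasp_force': 45.7225}
```

play_rows --moves '[[[0, 0, 0.002, 0, 0, 0, -0.2], [0, 0, 0.002, 0, 0, 0, -0.2], [0, 0, 0.002, 0, 0, 0, 1], [0, 0, 0.002, 0, 0, 0, 1], [0, 0, 0.002, 0, 0, 0, 1]]]'

```text
t: 44.92
ee_pos: [0.5193, 0.1934, 0.1142]
tcp_rot: [-0.233, -3.131, 0.0]
ft_force: [0.2, -0.0, -0.4]
width: 0.0854
grasp_force: 0.0
```

play_rows --moves '[[[0, 0, 0, 0, 0, 0, 1], [0, 0, -0.05, 0, 0, 0, 1], [0, 0, -0.15, 0, 0, 0, 1], [0, 0, -0.25, 0, 0, 0, 1], [0, 0, -0.35, 0, 0, 0, 1]]]'

```text
t: 45.55
ee_pos: [0.5194, 0.1933, 0.2908]
tcp_rot: [-0.233, -3.131, 0.0]
ft_force: [0.0, 0.3, 0.2]
width: 0.085
grasp_force: 0.0
```

play_rows --moves '[[[0, -0.1, 0, 0, 0, 0, 1], [0, -0.2, 0, 0, 0, 0, 1], [0, -0.2, 0, 0, 0, 0, 1], [0, -0.2, 0, 0, 0, 0, 1], [0, -0.2, 0, 0, 0, 0, 1]]]'

```text
t: 46.18
ee_pos: [0.505, 0.0955, 0.2893]
tcp_rot: [-0.231, -3.131, -0.0]
ft_force: [0.4, 0.3, -0.1]
width: 0.0853
grasp_force: 0.0
```

Run:
```python
from h import *
s=st();im,p=shot('wrist','w16.png')
# rim check by the mask of the lid's surroundings
sc,q=shot('scene','s3.png'); s0=cv2.imread('pics/s0.png'); s2=cv2.imread('pics/s2.png')
d=cv2.absdiff(sc,s0)[120:200,325:420].max(2); d2=cv2.absdiff(sc,s2)[120:200,325:420].max(2)
print('diff to start px',(d>40).sum(),'diff to empty lid px',(d2>40).sum())
g=cv2.cvtColor(im,cv2.COLOR_BGR2GRAY)
c=proj('w',(.5195,.1935,.146),p); print(c, proj('w',(.5195,.1935,.101),p))
x,y=c.astype(int);roi=cv2.GaussianBlur(g[y-70:y+70,x-70:x+70],(3,3),0)
print(cv2.HoughCircles(roi,cv2.HOUGH_GRADIENT,1.2,30,param1=100,param2=25,minRadius=22,maxRadius=50),x-70,y-70)
```

```text
{'t': 46.175, 'qpos': [0.1018, 0.0417, 1.8266, 0.0006, 1.2754, -1.3217], 'ee_pos': [0.505, 0.0955, 0.2893], 'tcp_rot': [-0.2313, -3.1309, -0.0003], 'ft_force': [0.4244, 0.2776, -0.0514], 'width': 0.0853, 'grasp_force': 0.0}
diff to start px 38 diff to empty lid px 457
[422.2747503  189.63561479] [409.09938729 180.17774018]
[[[69.       69.       31.48    ]
  [51.000004 43.800003 25.6     ]]] 352 119
```

The rim circle is at (421,188) against a predicted (422,190), and the scene view of the lid matches the start picture. I'll hand in.

```bash
python3 -c "
from cell import r
print(r.finish_job())"
```

```text
the job is handed in; nothing more can be done
None
```

I handed the job in after 46 s of robot time: all four scrapers are in the tub, the lid is shut with the ramekin upright on it, and the sink cover is still in the rack; the hand-in returned no verdict.

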